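Hook a bin rail into the slotted rack and press it home

TASK

Fit the second bin rail to the blue bench rack: take the loose rail that is as long as the one already fitted, hook both of its ends into the two topmost slots of the two uprights, and press each end down past its spring until the rail is fully home and level, flat against both uprights. Go by feel and use no more than firm hand pressure, never ramming the rail against the rack; then let go, and leave the shorter rail and everything else on the bench where it is.

Things in the scene. Friction and masses are not known exactly. Their poses are not given: they have to be found in the camera images.
- rack: Bin rack, its feet bolted to the bench: two blue uprights 36 mm wide (y), 30 deep (x), at y = +100 and -100 mm, clamped in sleeve feet. Origin: centre of the underside; front to its own -x, z up. The uprights are set 0 to 20 mm (both alike, never told) above their lowest setting: find it by sight or touch. At the lowest their tops are 250 mm up. Front faces at x = -15 mm, flush, upright.
- slot1 (a point): On the front face of the upright at the rack's +y, axes as the rack's: middle of the lower edge of its topmost slot, as it would be at the LOWEST setting (210 mm up); the real edge is 0 to 20 mm higher. Slots: 11 mm wide, 24 tall, 36 apart (centre to centre), one column, in 3 mm sheet, hollow behind. Home, the neck at hook1 rests on this edge; the lower hook is in the next slot down.
- slot2 (a point): The same for the upright at the rack's -y (takes hook2). A long rail is fitted already in the second and third slots from below, with two bins reaching 125 mm in front of the faces, all below z = 140 mm. Above that all is open between, before and behind the uprights.
- seat1 (a point): Front face of the upright at the rack's +y, where rail_end1 would lie when home at the LOWEST setting (158 mm up; really 0 to 20 mm higher). A spring leaf hidden in each upright holds the rail, let go, 3 to 5 mm above home. Pressed there near one end with about 7 to 14 N, it gives way some 2 mm above home, drops, and stops dead at home. The ends may go home one by one or together.
- seat2 (a point): The same on the upright at the rack's -y, for rail_end2. Firm hand pressure means that the contact forces between rail and rack, added up, stay under 65 N while it goes in and is pressed down: a push of about 30 N.
- rail: The loose long rail, 0.27 to 0.43 kg, standing on its underside: grey metal bar 236 mm long (y), 22 mm thick (x -14 to +8 mm), 44 mm tall; grip it across its thickness. Origin: centre of the underside, z up, front to its own -x. At y = +100 and -100 mm a steel plate 30 wide, 64 tall, 3 thick on its rear side, rear face at x = +11 mm, each with two hooks to the rear, 36 mm apart in height.
- hook1 (a point): Rail's upper hook at its +y end, axes as the rail's: underside of the neck at the plate's rear face, 52 mm above the rail's underside. Each hook is 7 mm wide, 8 mm long (to +x): a neck 8 mm tall and, 4 mm behind the plate, a lip 4 mm thick hanging 12 mm below the neck. So it enters its slot 12 to 16 mm above home, within 2 mm sideways, until the plate is flat on the face; then it slides down.
- hook2 (a point): The same at the rail's -y end.
- rail_end1 (a point): Rear face of the plate at the rail's +y end (x = +11, y = +100 mm), at the height of the rail's underside; axes as the rail's.
- rail_end2 (a point): The same at the rail's -y end (x = +11, y = -100 mm).
- short_rail: Loose rail for a narrower rack, left alone: the same section, standing the same way, but only 166 mm long (y). Origin: centre of its underside.
- blue_bin: Loose open-fronted blue plastic bin 110 x 100 x 65 mm, left alone. Origin: centre of its underside.
- red_bin: Loose open-fronted red plastic bin 110 x 100 x 65 mm, left alone. Origin: centre of its underside.
- carton: Loose cardboard carton 100 x 140 x 70 mm, left alone. Origin: centre of its underside.
- mallet: Loose rubber mallet lying on the bench, head 80 mm long (x) and 44 mm thick, handle 210 mm along its +y, left alone. Origin: under the middle of the head.
- cone: Loose orange marker cone, 72 mm across, 110 mm tall, left alone. Origin: centre of its underside.
- marker: Loose white and red marker pen lying on the bench, 120 mm long, 12 mm thick, left alone. Origin: on its underside, 45 mm from its white end.
Mind the look-alikes: they are no part of the job. What is shaped like the rail but green or pink is not meant.

How it is judged:
By the outcome, as a careful person would: the job done as asked, in the order asked, and still so for the second after the job is handed in, with the robot touching nothing.
It also fails if it takes over 72 s, if anything falls off the work surface, if the arm or the gripper's body presses on something with over 40 N, if the wrist force passes 120 N, or if a joint passes its speed limit or range.

ROBOT

A 7-joint arm with a two-finger parallel gripper is mounted at the origin on the work surface. World frame = base frame: x ahead of the robot, y to its left, z up, the work surface at z = 0. Lengths are in mm, angles in rad, forces in N, time in s.
With the tool pointing down it reaches from about 400 to 850 mm from the base axis. Payload 4.4 kg.
Tool frame: the origin (TCP) lies between the finger pads; the fingertips stand 14 mm ahead of it and the grasp point (between the pads) lies 5 mm behind it; z points along the fingers, y is the direction in which the jaws open and shut (so a half turn about z gives the same grasp; the last joint's range is limited). The gripper opens to 94 mm and grips with 3 to 60 N. Pads are 16 mm wide; open, the fingers measure 119 mm over their backs; the gripper's body (75 mm by 177 mm) begins 78 mm behind the grasp point.
Start: joints at [1.165, 0.628, 0.038, 1.517, -0.027, 0.996, -0.02], TCP at [216.672, -612.838, 219.478] pointing down, gripper open.
Joint ranges: [-3.06, 3.06], [-0.37, 2.12], [-1.25, 1.32], [0.18, 2.47], [-1.1, 4.24], [0.23, 1.98], [-2.94, 2.94]. Speed limits (rad/s): [2.57, 2.57, 3.14, 3.14, 3.14, 3.14, 3.14].

INTERFACE

Orientations are given as a rotation vector (axis times angle).
In Python, from plant import * gives the robot as it stands. The module is installed in compiled form; this text tells all that it offers.
- The arm moves only by the tool play_rows, never from a script. Its argument "steps" is text: rows parted by semicolons, each of 7 numbers parted by spaces: the shift along the tool's x, y, z as a fraction of full scale, then the turn, a rotation vector about the tool's x, y, z as a fraction of full scale, then the closure, from 0 (fully open) to 1 (shut). A call has exactly 10 rows; each row shifts and turns the commanded pose from where the row before left it, along the tool's axes as they then stand; what a row does not reach is not made up. Full scale, the value 1, is 25 mm for a shift and 6 degrees for a turn. A row lasts 1/12 s, in which the tool goes at most 41.7 mm and 7.16 degrees, less where a joint would pass 70% of its speed; a pose out of reach is approached as far as the arm can. A call with a number of a shift or a turn outside -1 to 1 is refused whole. A call with a gripper value outside its range is refused whole. The fingers move at their own pace and stop on an object; the grip force is fixed at half the most. Time passes only in rows, so rows that do not move let the fingers close, or fill a call up. It gives the time, the measured TCP pose, the force and the opening at its end, in the units of the state.
- sense(): the state, without advancing time (a new reading comes with each control period).
- camera(name): name is "scene" or "top" or "wrist"; returns a dict with "pixels" (420x560x3 uint8, red, green, blue), "K" (3x3 intrinsics, pixels), "origin" and "rotation" of the camera in the world. Camera axes: x right, y down, z forward; pixel columns grow to the right and rows downward; lengths in mm; the calibration is good to about 2 mm. A picture is of the moment at which its call begins. There is no depth.
- close_job(): hands the job in, once; it reports no verdict.
The state is a dict: "time": time; "joint_positions": joint angles; "dq": joint speeds; "joint_torque": joint torques, N m; "tcp_pos": TCP position; "tcp_rot": TCP orientation; "ft_force": force on the tool from outside, world axes, zero at the start; "wrist_torque": the same for the moment, N m; "width": opening from 0.0 (shut) to 1.0 (fully open).
Only numpy, scipy, OpenCV 4.12 (cv2) and the standard library are available. Lean on these libraries where they do the work, as an engineer would, in place of code of your own. Each camera call takes 0.05 s, during which the arm holds its last target.

## Working session

There is one attempt and no reset: what is moved stays moved. The work goes in short steps, Python scripts to look and compute and a tool call to move; the robot and the scene stay as the last step left them, time stands still between calls to the robot, and variables do not carry over. Pictures are saved under pics/ and viewed, and the job is handed in when it is done.

Besides the shell and the picture viewer there is one more tool, called after ">>>" by a JSON object that holds its "method" and its "body", one argument or row to a line. play_rows: Moves the arm, as the interface text tells. Its arguments: {"type":"object","properties":{"steps":{"type":"string"}},"required":["steps"]}

```bash
mkdir -p pics; python3 - <<'E'
from plant import *
import cv2
s=sense();print(s)
for n in ["scene","top","wrist"]:
    c=camera(n);cv2.imwrite(f"pics/a_{n}.png",c["pixels"][:,:,::-1]);print(n,c["K"],c["origin"],c["rotation"])
E
```

```text
{'time': 0.0, 'joint_positions': array([ 1.16521607,  0.62929138,  0.0384263 ,  1.51834262, -0.02699353,
        0.99624937, -0.01995386]), 'dq': array([ 0.00118108,  0.00071996, -0.00055874, -0.00102193, -0.00032156,
        0.00070793, -0.00065842]), 'joint_torque': array([-6.96096431e-04, -5.49732649e+01,  1.14339184e+00, -1.86638689e+01,
       -5.22475666e-02,  2.34141009e-02,  1.82393433e-04]), 'tcp_pos': array([ 216.46409045, -612.25105079,  218.59737966]), 'tcp_rot': array([-3.09462764e+00, -5.30964108e-01,  4.95256966e-04]), 'ft_force': array([-0.52119576, -1.0702732 ,  1.05237546]), 'wrist_torque': array([-0.0576821 ,  0.03807351,  0.02030485]), 'width': 1.0006082027735597}
scene [[400.93424131   0.         275.60408304]
 [  0.         400.93424131 215.06692711]
 [  0.           0.           1.        ]] [1187.81558419 -420.07339019  913.77573125] [-2.07995524 -1.17559693  0.52113316]
top [[411.07301815   0.         279.59428801]
 [  0.         411.07301815 204.9450144 ]
 [  0.           0.           1.        ]] [ 285.79576487   18.09192311 1276.31290939] [-2.11698747  2.14282301 -0.20080923]
wrist [[373.42214547   0.         281.08723769]
 [  0.         373.42214547 211.52172569]
 [  0.           0.           1.        ]] [ 279.49018296 -589.86284199  383.47685748] [ 2.40320911 -1.6992494  -0.20243569]
```

View pics/a_scene.png

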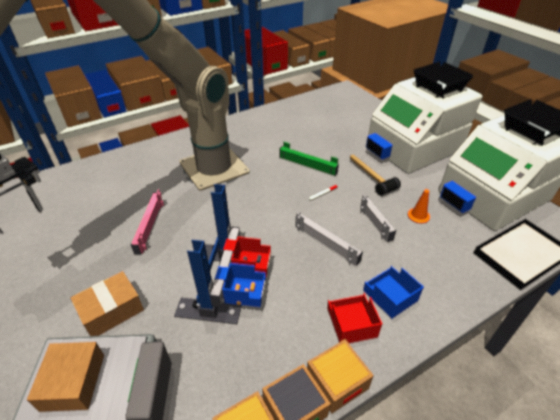

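View pics/a_top.png

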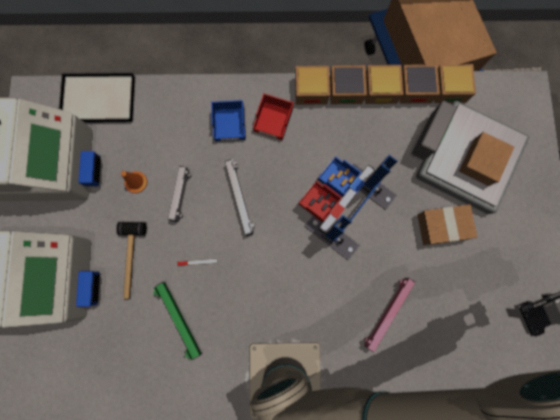

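View pics/a_wrist.png

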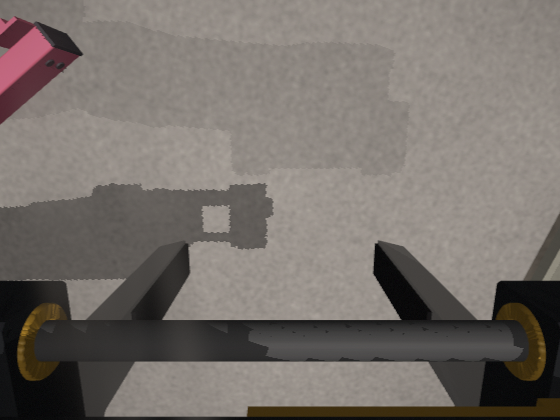

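The top view shows grey candidates at (230,162)–(250,232), the longer, and (183,168)–(173,220), the shorter. Green (178,320) and pink (390,315) are look-alikes. The rack is at (350,210). I'll confirm this in enlarged crops and measure.

```bash
cat > h.py <<'E'
from plant import *
import cv2, numpy as np
from scipy.spatial.transform import Rotation as R
def ray(c,uv):
    d=np.linalg.inv(c["K"])@np.array([uv[0],uv[1],1.0]); return R.from_rotvec(c["rotation"]).as_matrix()@d
def onz(c,uv,z):
    d=ray(c,uv);o=np.array(c["origin"]);return o+d*(z-o[2])/d[2]
def proj(c,p):
    q=R.from_rotvec(c["rotation"]).as_matrix().T@(np.array(p,float)-c["origin"]);q=c["K"]@q;return q[:2]/q[2]
def tri(c1,u1,c2,u2):
    d1=ray(c1,u1);d2=ray(c2,u2);d1/=np.linalg.norm(d1);d2/=np.linalg.norm(d2)
    o1=np.array(c1["origin"]);o2=np.array(c2["origin"])
    A=np.stack([d1,-d2],1);t=np.linalg.lstsq(A,o2-o1,rcond=None)[0]
    a=o1+t[0]*d1;b=o2+t[1]*d2;return (a+b)/2,np.linalg.norm(a-b)
def crop(c,x0,y0,x1,y1,s,name):
    im=c["pixels"][y0:y1,x0:x1,::-1];cv2.imwrite(name,cv2.resize(im,None,fx=s,fy=s,interpolation=cv2.INTER_CUBIC))
E
python3 - <<'E'
from h import *
t=camera("top");s=camera("scene")
crop(t,155,150,265,245,7,"pics/b_top.png")
crop(t,295,145,405,265,5,"pics/b_rack.png")
crop(s,285,185,405,270,6,"pics/b_scene.png")
crop(s,170,175,280,325,4,"pics/b_srack.png")
for uv in [(230,162),(250,232),(183,168),(173,220)]: print(onz(t,uv,44))
E
```

```text
[648.3823239  160.01348444  44.        ]
[429.32391409  97.89379384  44.        ]
[630.72449099 305.14042902  44.        ]
[468.54632153 330.52224306  44.        ]
```

View pics/b_top.png

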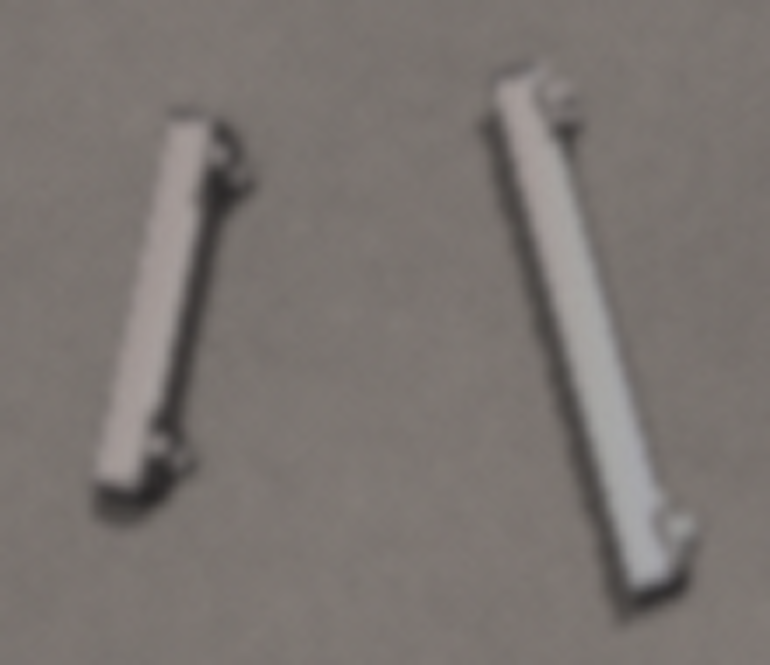

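View pics/b_rack.png

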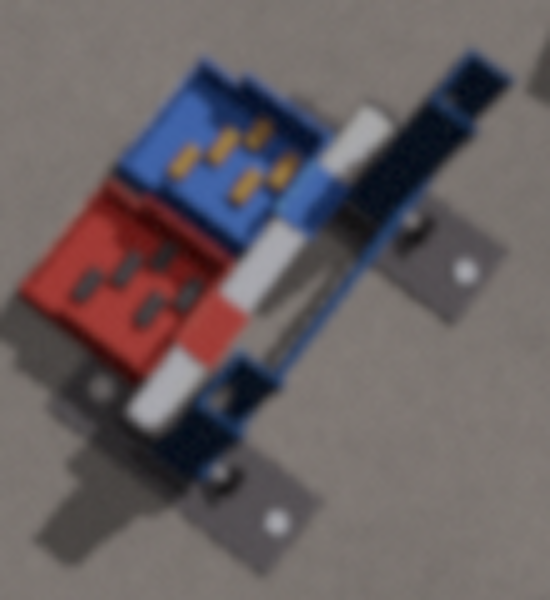

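View pics/b_scene.png

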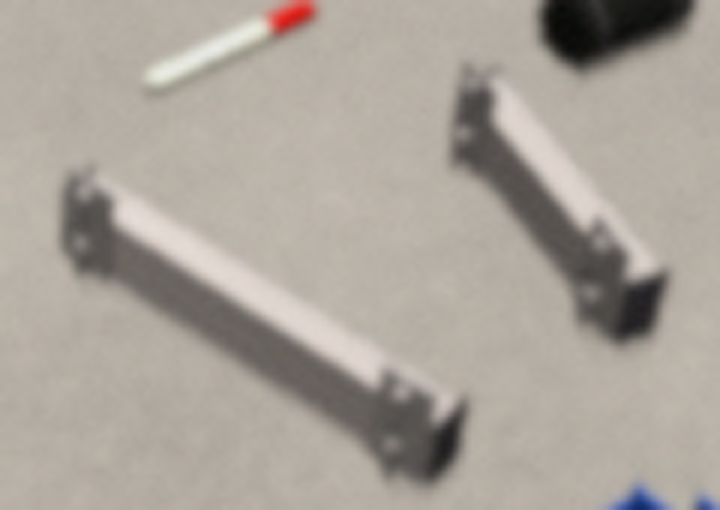

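View pics/b_srack.png

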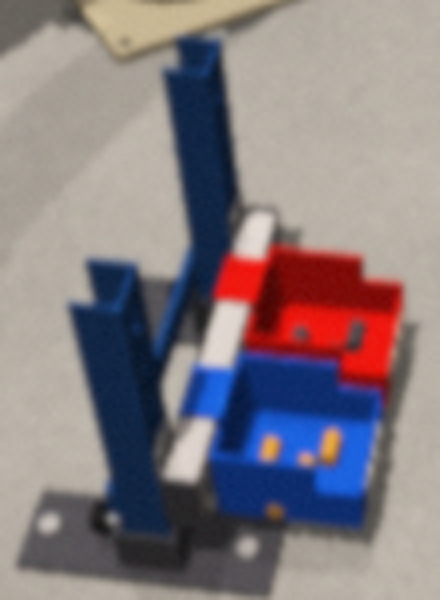

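```bash
python3 - <<'E'
from h import *
t=camera("top");s=camera("scene");w=camera("wrist");st=sense()
T=R.from_rotvec(st["tcp_rot"]).as_matrix();print("tool",T.round(3))
print("cam in tool",T.T@(w["origin"]-st["tcp_pos"]), "cam axes in tool (cols)",(T.T@R.from_rotvec(w["rotation"]).as_matrix()).round(3))
crop(t,310,150,400,250,8,"pics/c_rack.png")
crop(s,180,178,240,258,8,"pics/c_srack.png")
# long rail mask top: bright greyish
im=t["pixels"];hsv=cv2.cvtColor(im,cv2.COLOR_RGB2HSV)
for nm,(x0,y0,x1,y1) in dict(long=(215,150,262,245),short=(160,155,200,230)).items():
    g=im[y0:y1,x0:x1].max(2); m=(g>145).astype(np.uint8)
    cs,_=cv2.findContours(m,cv2.RETR_EXTERNAL,cv2.CHAIN_APPROX_NONE);c=max(cs,key=cv2.contourArea)
    r=cv2.minAreaRect(c);b=cv2.boxPoints(r)+[x0,y0];print(nm,r,np.percentile(g,[50,90,98]))
    P=np.array([onz(t,p,44) for p in b]);print(P.round(1),P.mean(0).round(1))
E
```

```text
tool [[ 0.943  0.333 -0.   ]
 [ 0.333 -0.943  0.   ]
 [ 0.    -0.    -1.   ]]
cam in tool [  66.89501084   -0.45826029 -164.72589965] cam axes in tool (cols) [[-0.    -0.972 -0.233]
 [ 1.    -0.     0.   ]
 [-0.    -0.233  0.972]]
long ((23.33382797241211, 46.406524658203125), (72.68451690673828, 5.893339157104492), 74.35774993896484) [123. 139. 167.]
[[647.9 173.4  44. ]
 [652.8 155.8  44. ]
 [433.5  95.   44. ]
 [428.9 112.   44. ]] [540.8 134.   44. ]
short ((16.717487335205078, 37.54613494873047), (5.78047513961792, 50.63103103637695), 11.9761323928833) [123. 140. 163.]
[[478.8 344.   44. ]
 [633.5 317.1  44. ]
 [629.4 299.6  44. ]
 [474.9 326.8  44. ]] [554.1 321.9  44. ]
```

View pics/c_rack.png

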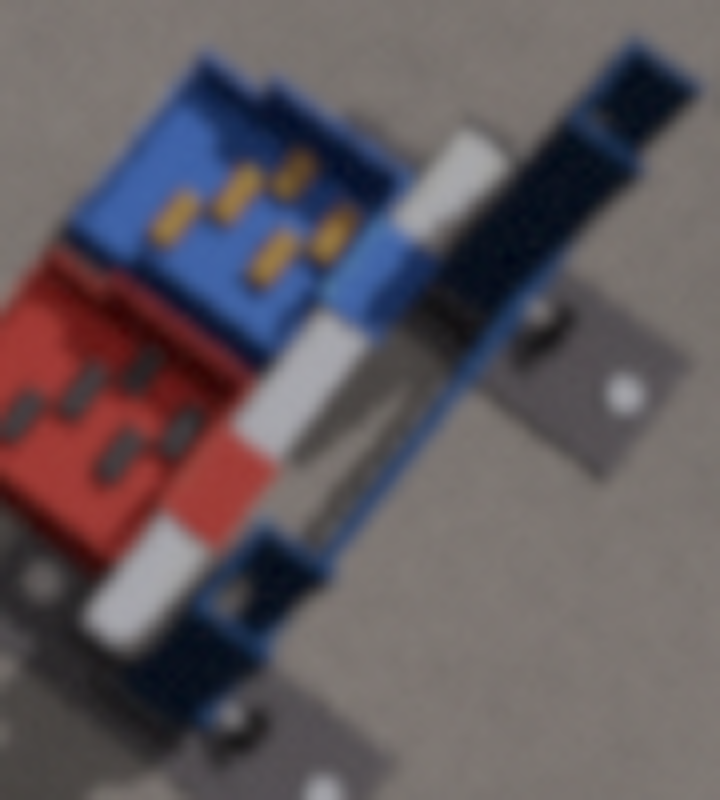

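View pics/c_srack.png

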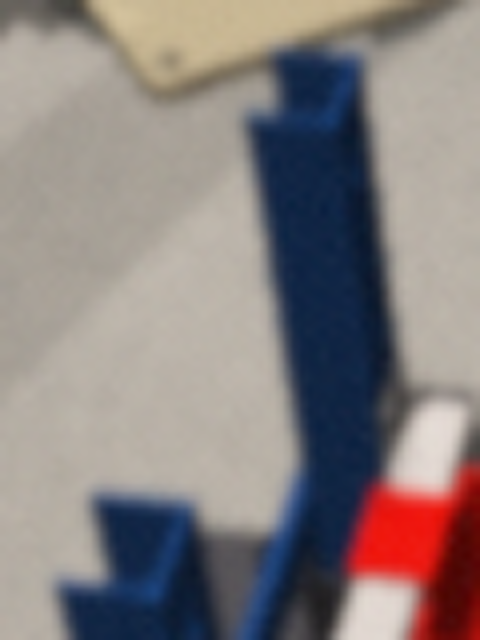

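```bash
python3 - <<'E'
from h import *
t=camera("top");s=camera("scene")
f=lambda u,x,y:((u[0]+.5)/8-.5+x,(u[1]+.5)/8-.5+y)
T=dict(o1=(635,38),i1=(570,115),i2=(265,525),o2=(200,600));S=dict(o1=(135,588),i1=(192,500),i2=(333,122),o2=(357,58))
P={}
for k in T:
    p,e=tri(t,f(T[k],310,150),s,f(S[k],180,178));P[k]=p;print(k,p.round(1),e.round(1))
m1=(P["o1"]+P["i1"])/2;m2=(P["o2"]+P["i2"])/2;d=m1-m2;print(m1,m2,(m1+m2)/2,np.linalg.norm(d),np.degrees(np.arctan2(d[1],d[0])))
E
```

```text
o1 [ 599.7 -276.1  260.8] 5.5
i1 [ 575.4 -251.7  259.8] 0.7
i2 [ 444.3 -148.1  257.5] 0.9
o2 [ 420.4 -127.4  258.2] 0.6
[ 587.54852457 -263.89632441  260.33164754] [ 432.31896314 -137.73684876  257.86167105] [ 509.93374386 -200.81658659  259.0966593 ] 200.04632169368293 -39.10174117915649
```

>>> {"method": "play_rows", "body": {
  "steps": "0.6 -0.5 -0.9 0 0 0 0;0.7 -0.7 -0.9 0 0 0 0;0.7 -0.75 -0.9 0 0 0 0;0.7 -0.75 -0.9 0 0 0 0;0.7 -0.75 -0.9 0 0 0 0;0.7 -0.75 -0.9 0 0 0 0;0.7 -0.75 -0.9 0 0 0 0;0.7 -0.75 -0.9 0 0 0 0;0.7 -0.75 -0.7 0 0 0 0;0.7 -0.75 -0.5 0 0 0 0"
}}

```text
time: 1.33
tcp_pos: [319.9, -384.8, 431.6]
tcp_rot: [3.094, 0.531, 0.002]
ft_force: [0.8, -0.9, -0.1]
width: 0.998
```

>>> {"method": "play_rows", "body": {
  "steps": "0.77 -0.83 0 0 0 0 0;0.77 -0.83 0 0 0 0 0;0.77 -0.83 0 0 0 0 0;0.77 -0.83 0 0 0 0 0;0.77 -0.83 0 0 0 0 0;0.77 -0.83 0 0 0 0 0;0.77 -0.83 0 0 0 0 0;0.77 -0.83 0 0 0 0 0;0.77 -0.83 0 0 0 0 0;0.77 -0.83 0 0 0 0 0"
}}

```text
time: 2.17
tcp_pos: [431.9, -124.5, 429.8]
tcp_rot: [3.096, 0.531, 0.001]
ft_force: [0.3, -0.5, -0.1]
width: 1.002
```

>>> {"method": "play_rows", "body": {
  "steps": "0.77 -0.83 0.5 0 0 0.07 0;0.77 -0.83 0.8 0 0 0.07 0;0.77 -0.83 0.8 0 0 0.07 0;0.77 -0.83 0.8 0 0 0.07 0;0.77 -0.83 0.8 0 0 0.07 0;0.77 -0.83 0.8 0 0 0.07 0;0.77 -0.83 0.8 0 0 0.07 0;0.77 -0.83 0.8 0 0 0.07 0;0.5 -0.5 0.6 0 0 0.07 0;0 0 0.2 0 0 0.04 0"
}}

```text
time: 3.0
tcp_pos: [535.2, 99.4, 254.7]
tcp_rot: [-3.109, -0.43, 0.003]
ft_force: [0.8, -0.1, -0.0]
width: 1.0
```

```bash
python3 - <<'E'
from h import *
w=camera("wrist");st=sense();print(st["tcp_pos"],R.from_rotvec(st["tcp_rot"]).as_matrix()[:,0],st["joint_positions"].round(2))
np.save("w1.npy",dict(w),allow_pickle=True)
cv2.imwrite("pics/d_wrist.png",w["pixels"][:,:,::-1])
E
```

```text
[534.32815898  96.67179903 254.67415623] [ 0.9630389   0.26933694 -0.00369958] [-0.02  0.45 -0.3   1.76  0.16  0.96 -1.69]
```

View pics/d_wrist.png

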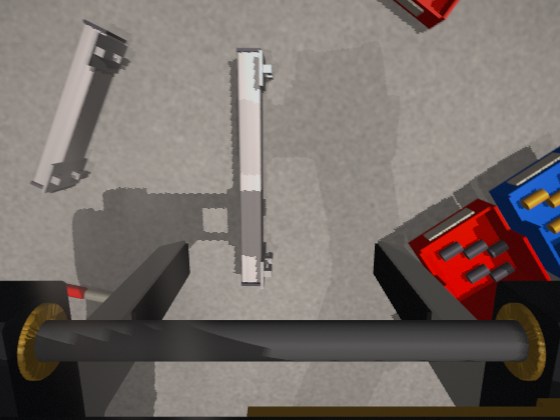

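```bash
python3 - <<'E'
from h import *
w=np.load("w1.npy",allow_pickle=True).item()
crop(w,220,35,290,105,8,"pics/e1.png");crop(w,220,230,290,300,8,"pics/e2.png")
E
python3 -c "
import cv2,numpy as np
a=cv2.imread('pics/e1.png');b=cv2.imread('pics/e2.png');cv2.imwrite('pics/e3.png',cv2.resize(np.hstack([a,b]),None,fx=.7,fy=.7))"
```

```text
(no output)
```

View pics/e3.png

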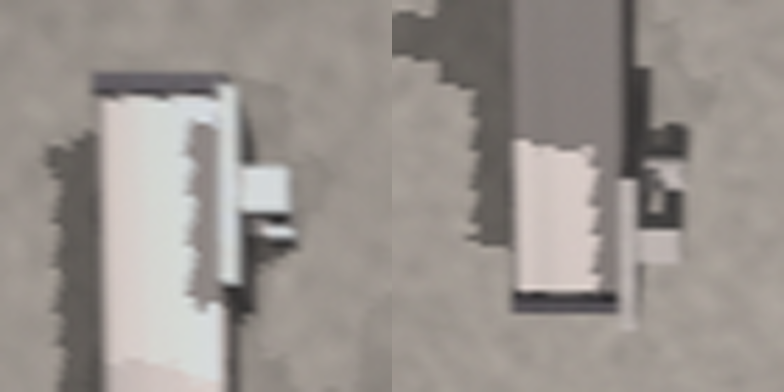

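```bash
python3 - <<'E'
from h import *
w=np.load("w1.npy",allow_pickle=True).item()
fl,fr,nl,nr=[onz(w,p,44) for p in [(236.9,47.6),(259.8,47.6),(241.2,285.3),(260.2,285.3)]]
print(fl,fr,nl,nr);print(np.linalg.norm(fr-nr),np.linalg.norm(fl-fr),np.linalg.norm(nl-nr))
c=(fl+fr+nl+nr)/4;d=(fl+fr-nl-nr)/2;yaw=np.arctan2(d[1],d[0]);print(c,np.degrees(yaw))
st=sense();T=R.from_rotvec(st["tcp_rot"]).as_matrix();print("tool yaw",np.degrees(np.arctan2(T[1,0],T[0,0])),st["tcp_pos"],"shift tool",T.T@(c-st["tcp_pos"]))
E
```

```text
[652.85808906 176.40366819  44.        ] [658.66019643 155.78654059  44.        ] [421.16757072 113.16989756  44.        ] [426.79227081  93.30889525  44.        ]
240.1378585197226 21.417992449083428 20.64210899485622
[539.86953175 134.6672504   44.        ] 15.17299035505053
tool yaw 15.62492446101093 [534.32815898  96.67179903 254.67415623] shift tool [ 16.34954279 -34.86034714 210.65471722]
```

>>> {"method": "play_rows", "body": {
  "steps": "0.16 -0.35 0.5 0 0 0.075 0.3;0.16 -0.35 0.7 0 0 0 0.3;0.16 -0.35 0.8 0 0 0 0.3;0.16 -0.35 0.8 0 0 0 0.3;0 0 0.8 0 0 0 0.3;0 0 0.8 0 0 0 0.3;0 0 0.8 0 0 0 0.3;0 0 0.6 0 0 0 0.3;0 0 0.2 0 0 0 0.3;0 0 0 0 0 0 0.3"
}}

```text
time: 3.88
tcp_pos: [541.3, 131.4, 106.7]
tcp_rot: [3.114, 0.408, -0.002]
ft_force: [0.2, 0.7, -0.6]
width: 0.698
```

```bash
cat >> h.py <<'E'
def to(p,yaw):
    st=sense();T=R.from_rotvec(st["tcp_rot"]).as_matrix();p=np.array(p,float)
    G=R.from_euler("z",yaw,degrees=True).as_matrix()@np.diag([1.,-1,-1])
    print("t",round(st["time"],2),"tcp",st["tcp_pos"].round(1),"yaw",np.degrees(np.arctan2(T[1,0],T[0,0])).round(2),"tilt",T[:,2].round(4),"F",st["ft_force"].round(1),"M",st["wrist_torque"].round(2),"w",round(st["width"],3))
    print("shift/25",((T.T@(p-st["tcp_pos"]))/25).round(3),"rot/6",(np.degrees(R.from_matrix(T.T@G).as_rotvec())/6).round(3))
E
python3 -c "
from h import *
to((540,134.6,24),15.2)"
```

```text
t 3.88 tcp [541.3 131.4 106.7] yaw 14.92 tilt [-0.0013 -0.0013 -1.    ] F [ 0.2  0.7 -0.6] M [-0.02 -0.04 -0.01] w 0.698
shift/25 [-0.012 -0.139  3.308] rot/6 [ 0.009  0.015 -0.047]
```

>>> {"method": "play_rows", "body": {
  "steps": "0 -0.13 0.6 0 0 -0.04 0.4;0 0 0.6 0 0 0 0.4;0 0 0.6 0 0 0 0.4;0 0 0.6 0 0 0 0.4;0 0 0.6 0 0 0 0.4;0 0 0.3 0 0 0 0.4;0 0 0 0 0 0 0.4;0 0 0 0 0 0 0.6;0 0 0 0 0 0 0.8;0 0 0 0 0 0 0.8"
}}

```text
time: 4.72
tcp_pos: [541.8, 136.3, 25.7]
tcp_rot: [-3.114, -0.416, -0.003]
ft_force: [-0.4, 0.4, -0.3]
width: 0.426
```

>>> {"method": "play_rows", "body": {
  "steps": "0 0 0 0 0 0 1;0 0 0 0 0 0 1;0 0 0 0 0 0 1;0 0 0 0 0 0 1;0 0 -0.2 0 0 0 1;0 0 -0.5 0 0 0 1;0 0 -0.8 0 0 0 1;0 0 -1 0 0 0 1;0 0 -1 0 0 0 1;0 0 -1 0 0 0 1"
}}

```text
time: 5.55
tcp_pos: [539.8, 136.1, 137.7]
tcp_rot: [-3.114, -0.417, 0.003]
ft_force: [1.0, -0.7, -2.7]
width: 0.231
```

```bash
python3 - <<'E'
from h import *
to((540,134.6,24),15.2)
w=camera("wrist");np.save("w2.npy",dict(w),allow_pickle=True)
cv2.imwrite("pics/f_wrist.png",w["pixels"][:,:,::-1])
E
```

```text
t 5.55 tcp [539.8 136.1 137.7] yaw 15.25 tilt [-1.9e-03 -2.0e-04 -1.0e+00] F [ 1.  -0.7 -2.7] M [-0.   -0.07 -0.  ] w 0.231
shift/25 [-2.000e-03  6.200e-02  4.547e+00] rot/6 [-0.003  0.018  0.008]
```

View pics/f_wrist.png

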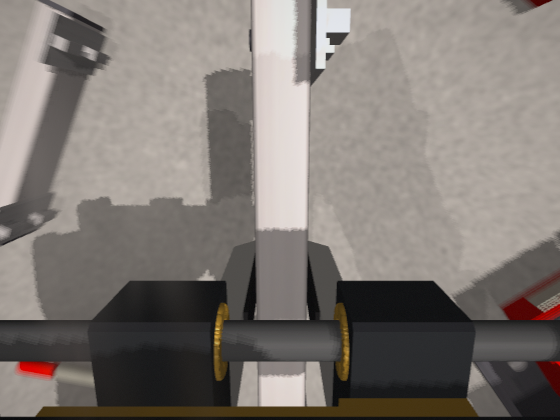

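```bash
python3 - <<'E'
from h import *
w=np.load("w2.npy",allow_pickle=True).item()
crop(w,240,0,370,100,6,"pics/g.png")
E
```

```text
(no output)
```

View pics/g.png

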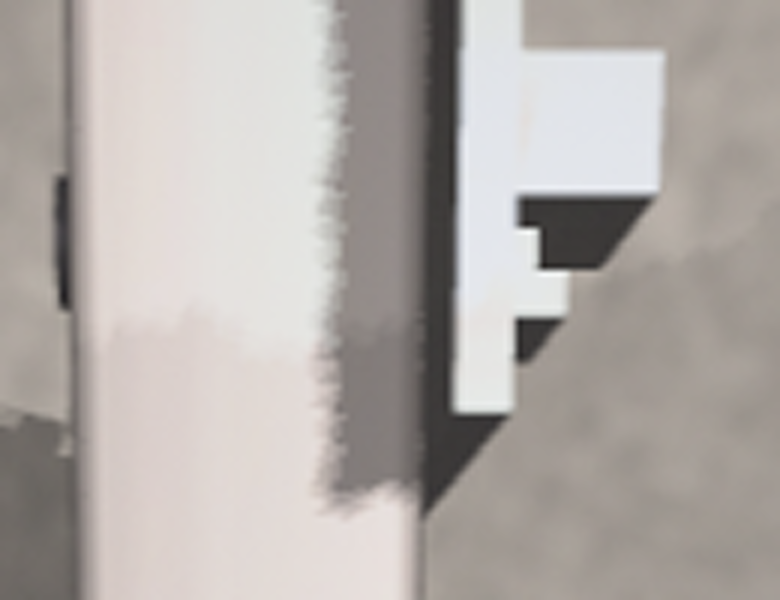

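```bash
python3 - <<'E'
from h import *
w=np.load("w2.npy",allow_pickle=True).item();st=sense();T=R.from_rotvec(st["tcp_rot"]).as_matrix();P=st["tcp_pos"]
tl=lambda uv,dz:(T.T@(onz(w,uv,P[2]+dz)-P)).round(1)
for dz in (33,35,37): print(dz,[tl((u/6-.5+240,v/6-.5),dz) for u,v in [(520,50),(664,50),(519,194),(660,194)]], [tl((u/6-.5+240,v/6-.5),dz+4) for u,v in [(455,412),(513,412)]])
for z in (19,): print([tl((u/6-.5+240,v/6-.5),z) for u,v in [(80,300),(420,300)]])
E
```

```text
33 [array([ 98.2,  13.8, -32.4]), array([ 98.2,  21.2, -32.4]), array([ 91.4,  14. , -32.4]), array([ 91.4,  21.3, -32.4])] [array([ 80.2,  10.5, -36.5]), array([ 80.2,  13.5, -36.5])]
35 [array([ 97.7,  13.6, -34.4]), array([ 97.7,  20.9, -34.4]), array([ 91. ,  13.7, -34.4]), array([ 91. ,  21. , -34.4])] [array([ 79.9,  10.3, -38.5]), array([ 79.9,  13.3, -38.5])]
37 [array([ 97.2,  13.4, -36.4]), array([ 97.2,  20.6, -36.4]), array([ 90.6,  13.5, -36.4]), array([ 90.6,  20.6, -36.4])] [array([ 79.7,  10.2, -40.5]), array([ 79.7,  13.1, -40.5])]
[array([ 88.6, -10. , -18.4]), array([ 88.6,   9.9, -18.4])]
```

>>> {"method": "play_rows", "body": {
  "steps": "0 0 -0.7 0 0 0.9 1;0 0 -0.8 0 0 0.9 1;0 0 -0.8 0 0 0.92 1;0 0 -0.8 0 0 0.92 1;0 0 -0.8 0 0 0.92 1;0 0 -0.8 0 0 0.92 1;0 0 -0.8 0 0 0.92 1;0 0 -0.8 0 0 0.92 1;0 0 -0.8 0 0 0.92 1;0 0 -0.6 0 0 0.8 1"
}}

```text
time: 6.43
tcp_pos: [540.5, 136.4, 330.3]
tcp_rot: [-2.959, 1.055, 0.0]
ft_force: [-0.1, 0.3, -3.3]
width: 0.233
```

```bash
python3 -c "
from h import *
to((551.8,-157.6,340),-39.1)"
```

```text
t 6.43 tcp [540.5 136.4 330.3] yaw -39.26 tilt [-1.e-04  2.e-04 -1.e+00] F [-0.1  0.3 -3.3] M [ 0.05 -0.02 -0.06] w 0.233
shift/25 [ 7.79   8.82  -0.392] rot/6 [-0.001  0.002 -0.026]
```

>>> {"method": "play_rows", "body": {
  "steps": "0.5 0.5 0 0 0 0 1;0.8 0.9 -0.1 0 0 0 1;0.9 1 -0.1 0 0 0 1;0.9 1 -0.1 0 0 0 1;0.9 1 -0.1 0 0 0 1;0.9 1 0 0 0 0 1;0.9 1 0 0 0 0 1;0.9 1 0 0 0 0 1;0.7 0.9 0 0 0 0 1;0.4 0.5 0 0 0 0 1"
}}

```text
time: 7.27
tcp_pos: [552.5, -162.1, 338.3]
tcp_rot: [2.956, -1.055, -0.002]
ft_force: [-0.2, 0.2, -2.8]
width: 0.233
```

```bash
python3 - <<'E'
from h import *
to((551.8,-157.6,340),-39.1)
w=camera("wrist");np.save("w3.npy",dict(w),allow_pickle=True)
cv2.imwrite("pics/h_wrist.png",w["pixels"][:,:,::-1])
E
```

```text
t 7.27 tcp [ 552.5 -162.1  338.3] yaw -39.28 tilt [-0.0024 -0.0021 -1.    ] F [-0.2  0.2 -2.8] M [-0.01 -0.08 -0.03] w 0.233
shift/25 [-0.135 -0.122 -0.068] rot/6 [ 0.03   0.005 -0.029]
```

View pics/h_wrist.png

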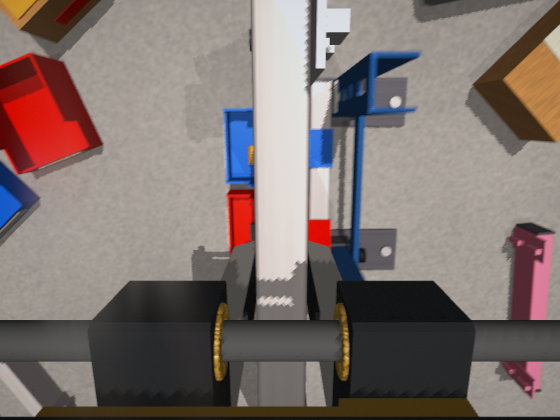

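```bash
python3 - <<'E'
from h import *
w=np.load("w3.npy",allow_pickle=True).item()
crop(w,310,35,430,125,6,"pics/i.png")
E
```

```text
(no output)
```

View pics/i.png

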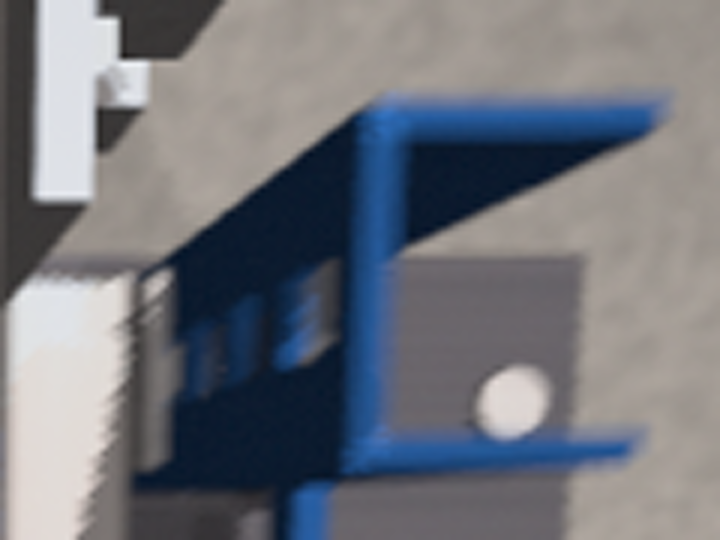

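```bash
python3 - <<'E'
from h import *
w=np.load("w3.npy",allow_pickle=True).item();st=sense();T=R.from_rotvec(st["tcp_rot"]).as_matrix();P=st["tcp_pos"]
tl=lambda uv,z:(T.T@(onz(w,(uv[0]/6-.5+310,uv[1]/6-.5+35),z)-P)).round(1)
for z in (256,259,262):
  o,i=tl((368,97),z),tl((345,477),z); print(z,o,i,"w",o[0]-i[0],"cx",(o[0]+i[0])/2,"ang",np.degrees(np.arctan2(o[1]-i[1],o[0]-i[0])))
print("hook", [tl(p,P[2]+35) for p in [(100,-163),(100,-20)]])
E
```

```text
256 [108.1  52.7  82.6] [70.3 52.5 82.6] w 37.8 cx 89.19999999999999 ang 0.3031494437141316
259 [107.5  52.1  79.6] [70.2 51.9 79.6] w 37.3 cx 88.85 ang 0.3072130318087865
262 [107.   51.4  76.6] [70.1 51.2 76.6] w 36.900000000000006 cx 88.55 ang 0.3105431895058898
hook [array([100.6,  11.9, -34.9]), array([ 93.6,  12.2, -34.9])]
```

>>> {"method": "play_rows", "body": {
  "steps": "-0.1 0.3 0 0 0 0 1;-0.1 0.5 0 0 0 0 1;0 0.6 0 0 0 0 1;0 0.6 0 0 0 0 1;0 0.5 0.3 0 0 0 1;0 0.2 0.5 0 0 0 1;0 0 0.4 0 0 0 1;0 0 0.2 0 0 0 1;0 0 0.1 0 0 0 1;0 0 0 0 0 0 1"
}}

```text
time: 8.15
tcp_pos: [507.6, -205.7, 301.2]
tcp_rot: [-2.962, 1.046, 0.002]
ft_force: [0.3, 0.3, -2.5]
width: 0.231
```

```bash
python3 - <<'E'
from h import *
to((510,-201,284),-39.1)
w=camera("wrist");np.save("w4.npy",dict(w),allow_pickle=True)
cv2.imwrite("pics/j_wrist.png",w["pixels"][:,:,::-1])
E
```

```text
t 8.15 tcp [ 507.6 -205.7  301.2] yaw -38.91 tilt [-0.0011  0.001  -1.    ] F [ 0.3  0.3 -2.5] M [ 0.13  0.01 -0.06] w 0.231
shift/25 [-0.044 -0.208  0.689] rot/6 [-0.001  0.014  0.032]
```

View pics/j_wrist.png

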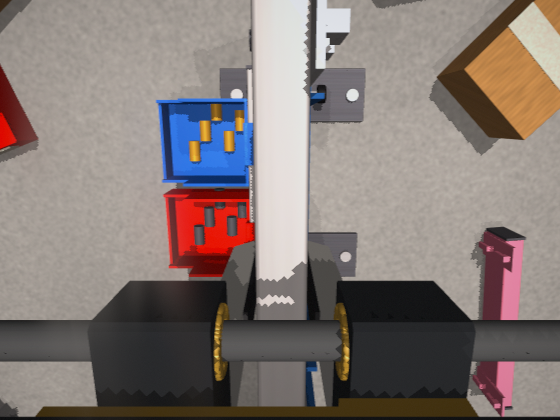

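>>> {"method": "play_rows", "body": {
  "steps": "0 0 0.06 0 0 0 1;0 0 0.06 0 0 0 1;0 0 0.06 0 0 0 1;0 0 0.06 0 0 0 1;0 0 0.06 0 0 0 1;0 0 0.06 0 0 0 1;0 0 0.04 0 0 0 1;0 0 0.02 0 0 0 1;0 0 0 0 0 0 1;0 0 0 0 0 0 1"
}}

```text
time: 9.03
tcp_pos: [507.6, -206.9, 291.5]
tcp_rot: [2.961, -1.049, 0.0]
ft_force: [-0.9, 0.1, -2.5]
width: 0.23
```

```bash
python3 -c "
from h import *
to((510,-201,284),-39.1)"
```

```text
t 9.03 tcp [ 507.6 -206.9  291.5] yaw -39.0 tilt [ 1.e-04 -0.e+00 -1.e+00] F [-0.9  0.1 -2.5] M [ 0.12 -0.01  0.  ] w 0.23
shift/25 [-0.072 -0.243  0.3  ] rot/6 [-0.    -0.001  0.016]
```

Now 0.5 mm rows.

>>> {"method": "play_rows", "body": {
  "steps": "0 0 0.03 0 0 0 1;0 0 0.03 0 0 0 1;0 0 0.03 0 0 0 1;0 0 0.03 0 0 0 1;0 0 0.02 0 0 0 1;0 0 0.02 0 0 0 1;0 0 0.02 0 0 0 1;0 0 0 0 0 0 1;0 0 0 0 0 0 1;0 0 0 0 0 0 1"
}}

```text
time: 9.87
tcp_pos: [507.6, -206.9, 287.0]
tcp_rot: [2.961, -1.049, 0.0]
ft_force: [0.4, -0.2, -2.2]
width: 0.237
```

>>> {"method": "play_rows", "body": {
  "steps": "0 0 0.02 0 0 0 1;0 0 0.02 0 0 0 1;0 0 0.02 0 0 0 1;0 0 0 0 0 0 1;0 0 0 0 0 0 1;0 0 0 0 0 0 1;0 0 0 0 0 0 1;0 0 0 0 0 0 1;0 0 0 0 0 0 1;0 0 0 0 0 0 1"
}}

```text
time: 10.7
tcp_pos: [507.6, -206.8, 285.5]
tcp_rot: [-2.961, 1.049, -0.0]
ft_force: [-0.0, -0.3, -3.7]
width: 0.233
```

>>> {"method": "play_rows", "body": {
  "steps": "0 0 0.02 0 0 0 1;0 0 0.02 0 0 0 1;0 0 0.02 0 0 0 1;0 0 0 0 0 0 1;0 0 0 0 0 0 1;0 0 0 0 0 0 1;0 0 0 0 0 0 1;0 0 0 0 0 0 1;0 0 0 0 0 0 1;0 0 0 0 0 0 1"
}}

```text
time: 11.53
tcp_pos: [507.6, -206.8, 284.0]
tcp_rot: [-2.961, 1.049, -0.0]
ft_force: [0.8, 0.5, -3.3]
width: 0.234
```

>>> {"method": "play_rows", "body": {
  "steps": "0 0 0.02 0 0 0 1;0 0 0.02 0 0 0 1;0 0 0.02 0 0 0 1;0 0 0 0 0 0 1;0 0 0 0 0 0 1;0 0 0 0 0 0 1;0 0 0 0 0 0 1;0 0 0 0 0 0 1;0 0 0 0 0 0 1;0 0 0 0 0 0 1"
}}

```text
time: 12.37
tcp_pos: [507.7, -206.9, 283.3]
tcp_rot: [-2.961, 1.049, -0.001]
ft_force: [-2.6, 1.7, 6.4]
width: 0.23
```

```bash
python3 -c "
from h import *
to((510,-201,284),-39.1)"
```

```text
t 12.37 tcp [ 507.7 -206.9  283.3] yaw -39.0 tilt [ 8.e-04 -2.e-04 -1.e+00] F [-2.6  1.7  6.4] M [ 0.33  0.59 -0.05] w 0.23
shift/25 [-0.074 -0.241 -0.028] rot/6 [-0.003 -0.007  0.016]
```

>>> {"method": "play_rows", "body": {
  "steps": "0 0 -0.1 0 0 0 1;0 0 -0.4 0 0 0 1;0 0 -0.2 0 0 0 1;0 -0.5 0 0 0 0 1;0 -0.9 0 0 0 0 1;0 -0.9 0 0 0 0 1;0 -0.7 0 0 0 0 1;0 -0.3 0 0 0 0 1;0 0 0 0 0 0 1;0 0 0 0 0 0 1"
}}

```text
time: 13.2
tcp_pos: [559.2, -142.9, 299.7]
tcp_rot: [2.961, -1.048, -0.001]
ft_force: [-0.1, 0.3, -3.2]
width: 0.229
```

```bash
python3 - <<'E'
from h import *
to((510,-201,206),-39.1)
E
```

```text
t 13.2 tcp [ 559.2 -142.9  299.7] yaw -38.97 tilt [-9.e-04 -6.e-04 -1.e+00] F [-0.1  0.3 -3.2] M [0.08 0.05 0.02] w 0.229
shift/25 [-0.067  3.042  3.751] rot/6 [0.01  0.003 0.022]
```

>>> {"method": "play_rows", "body": {
  "steps": "-0.1 0.1 0.3 0 0 0 1;-0.1 0.2 0.5 0 0 0 1;0 0.2 0.5 0 0 0 1;0 0.2 0.6 0 0 0 1;0 0.2 0.5 0 0 0 1;0 0.2 0.5 0 0 0 1;0 0.2 0.45 0 0 0 1;0 0.2 0.3 0 0 0 1;0 0.1 0.1 0 0 0 1;0 0 0 0 0 0 1"
}}

```text
time: 14.03
tcp_pos: [529.0, -172.0, 205.7]
tcp_rot: [2.959, -1.052, -0.002]
ft_force: [1.0, -0.2, -3.3]
width: 0.233
```

```bash
python3 - <<'E'
from h import *
to((510,-201,206),-39.1)
w=camera("wrist");np.save("w5.npy",dict(w),allow_pickle=True)
cv2.imwrite("pics/k_wrist.png",w["pixels"][:,:,::-1])
crop(w,240,0,440,140,4,"pics/k2.png")
s=camera("scene");crop(s,170,165,290,265,6,"pics/k3.png")
E
```

```text
t 14.03 tcp [ 529.  -172.   205.7] yaw -39.14 tilt [-1.7e-03 -3.0e-04 -1.0e+00] F [ 1.  -0.2 -3.3] M [ 0.08 -0.02 -0.03] w 0.233
shift/25 [ 0.141  1.379 -0.011] rot/6 [ 0.013  0.01  -0.006]
```

View pics/k2.png

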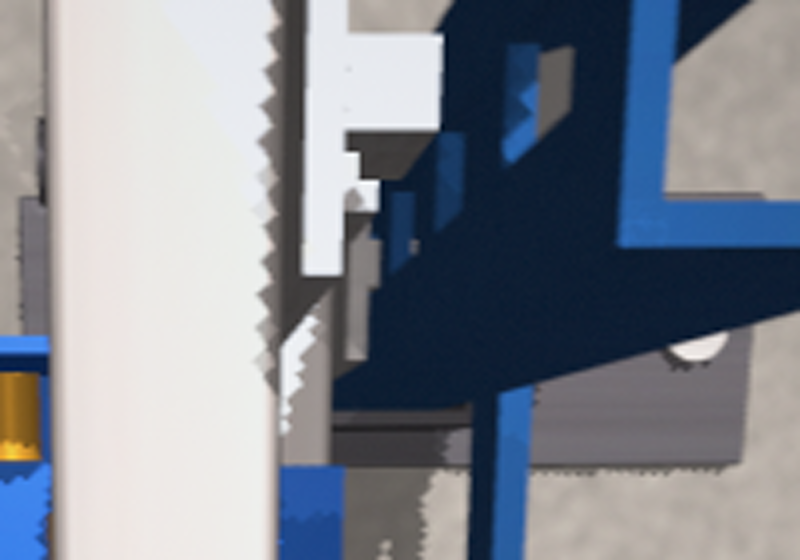

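View pics/k3.png

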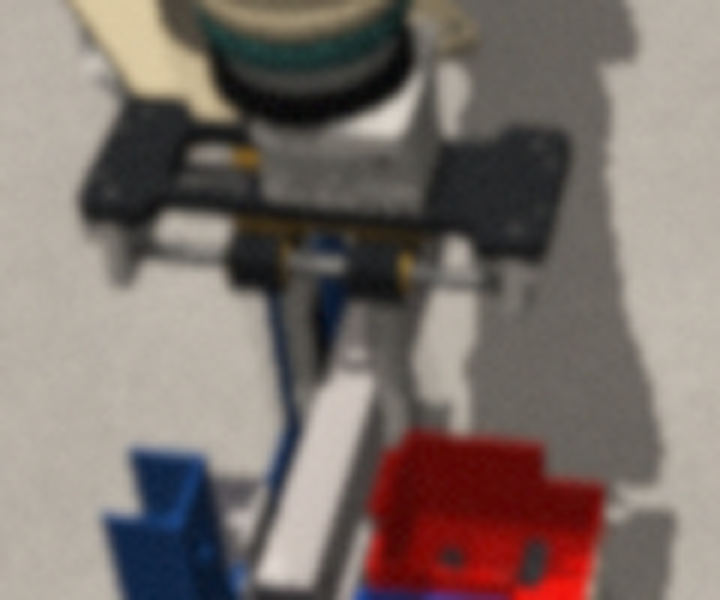

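```bash
python3 - <<'E'
from h import *
w=np.load("w5.npy",allow_pickle=True).item();st=sense();T=R.from_rotvec(st["tcp_rot"]).as_matrix();P=st["tcp_pos"]
tl=lambda uv,dz:(T.T@(onz(w,(uv[0]/4-.5+240,uv[1]/4-.5),P[2]+dz)-P)).round(1)
print("upr inner corner", tl((617,246),52.7),"second pt front edge",tl((630,2),52.7))
print("slot low inner",tl((505,165),12.7),"slot upper inner",tl((574,103),36.7),"low outer?",tl((503,43),12.7), "2nd slot low inner",tl((436,231),12.7-36))
print("hook",tl((347,33),35),tl((442,33),35),tl((347,131),35),tl((438,131),35),"plate inner",tl((303,275),39),tl((342,275),39))
print("lower hook lip top(8mm above neck16->24)",tl((347,212),-1),tl((380,212),-1),tl((380,180),-1))
E
```

```text
upr inner corner [ 82.7  33.6 -52.6] second pt front edge [ 98.1  33.4 -52.6]
slot low inner [ 95.7  33.9 -12.6] slot upper inner [ 95.5  34.  -36.6] low outer? [106.1  33.2 -12.6] 2nd slot low inner [95.5 33.8 23.4]
hook [101.   16.4 -34.9] [101.   23.8 -34.9] [ 93.9  16.5 -34.9] [ 93.9  23.8 -34.9] plate inner [ 82.6  12.9 -38.9] [ 82.6  16.  -38.9]
lower hook lip top(8mm above neck16->24) [93.9 20.8  1.1] [93.9 24.2  1.1] [96.9 24.1  1.1]
```

>>> {"method": "play_rows", "body": {
  "steps": "0.07 0 0 0 0 0 1;0.06 0.1 0 0 0 0 1;0 0.1 0 0 0 0 1;0 0.08 0 0 0 0 1;0 0 0 0 0 0 1;0 0 0 0 0 0 1;0 0 0 0 0 0 1;0 0 0 0 0 0 1;0 0 0 0 0 0 1;0 0 0 0 0 0 1"
}}

```text
time: 14.97
tcp_pos: [528.6, -178.0, 206.2]
tcp_rot: [-2.961, 1.049, 0.0]
ft_force: [-0.2, -0.3, -4.1]
width: 0.231
```

```bash
python3 - <<'E'
from h import *
to((529,-172,205.5),-39.1)
w=camera("wrist");np.save("w6.npy",dict(w),allow_pickle=True)
crop(w,240,0,440,140,4,"pics/l2.png")
to((529,-172,205.5),-39.1)
E
```

```text
t 14.97 tcp [ 528.6 -178.   206.2] yaw -38.99 tilt [ 0.e+00  1.e-04 -1.e+00] F [-0.2 -0.3 -4.1] M [ 0.09 -0.02  0.  ] w 0.231
shift/25 [-0.139 -0.198  0.029] rot/6 [-0.001  0.     0.018]
t 15.02 tcp [ 528.6 -178.1  206.2] yaw -39.0 tilt [-0.e+00  1.e-04 -1.e+00] F [ 0.8 -0.  -3.5] M [ 0.1  -0.   -0.04] w 0.232
shift/25 [-0.139 -0.2    0.029] rot/6 [-0.     0.     0.017]
```

View pics/l2.png

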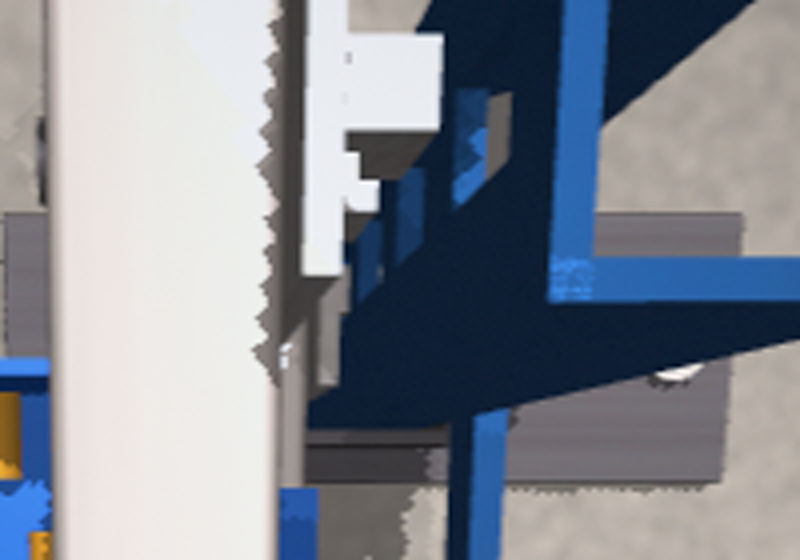

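```bash
cat > m.py <<'E'
from h import *
import sys
def go(f,upr,edge2,si,so,hk,pl):
    w=np.load(f,allow_pickle=True).item();st=sense();T=R.from_rotvec(st["tcp_rot"]).as_matrix();P=st["tcp_pos"]
    d=283.4-P[2]-25
    tl=lambda uv,dz:(T.T@(onz(w,(uv[0]/4-.5+240,uv[1]/4-.5),P[2]+dz)-P)).round(1)
    print("upr",tl(upr,d)+[18,0,0],tl(edge2,d),"slot in",tl(si,d-40)+[5.5,0,0],"slot out",tl(so,d-40)-[5.5,0,0])
    print("hook",[tl(h,35) for h in hk],"plate",tl(pl,39)+[15,0,0])
E
python3 - <<'E'
from m import *
go("w6.npy",(549,301),(563,2),(453,210),(455,88),[(347,33),(442,33),(347,131),(440,131)],(342,275))
E
```

```text
upr [ 97.9  27.5 -52.2] [ 99.2  27.3 -52.2] slot in [ 98.3  27.5 -12.2] slot out [ 97.9  27.3 -12.2]
hook [array([101.9,  14.5, -35. ]), array([101.9,  22. , -35. ]), array([ 94.8,  14.7, -35. ]), array([ 94.8,  22.2, -35. ])] plate [ 98.4  14.2 -39. ]
```

>>> {"method": "play_rows", "body": {
  "steps": "-0.01 0 0.04 0 0 0 1;0 0.06 0 0 0 0 1;0 0.06 0 0 0 0 1;0 0.06 0 0 0 0 1;0 0.05 0 0 0 0 1;0 0.04 0 0 0 0 1;0 0.04 0 0 0 0 1;0 0 0 0 0 0 1;0 0 0 0 0 0 1;0 0 0 0 0 0 1"
}}

```text
time: 15.85
tcp_pos: [523.5, -183.9, 205.3]
tcp_rot: [-2.961, 1.049, -0.0]
ft_force: [-0.4, 0.1, -3.6]
width: 0.232
```

```bash
python3 - <<'E'
from h import *
w=camera("wrist");np.save("w7.npy",dict(w),allow_pickle=True)
crop(w,240,0,440,140,4,"pics/m2.png")
to((528.6,-178,205.3),-39)
E
```

```text
t 15.9 tcp [ 523.6 -183.9  205.3] yaw -38.99 tilt [ 2.e-04  1.e-04 -1.e+00] F [-0.2  0.5 -3.5] M [0.09 0.07 0.02] w 0.228
shift/25 [ 0.008 -0.311 -0.002] rot/6 [-0.001 -0.001  0.001]
```

View pics/m2.png

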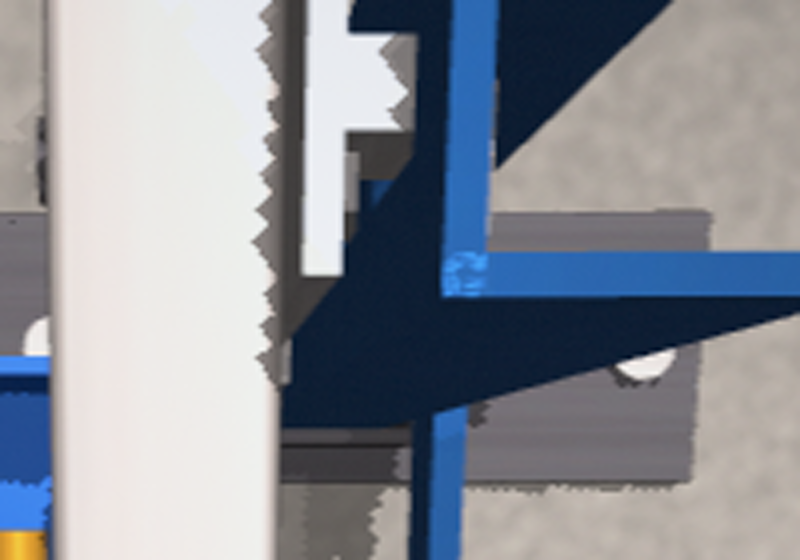

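>>> {"method": "play_rows", "body": {
  "steps": "0 0.04 0 0 0 0 1;0 0.04 0 0 0 0 1;0 0.04 0 0 0 0 1;0 0.04 0 0 0 0 1;0 0.03 0 0 0 0 1;0 0 0 0 0 0 1;0 0 0 0 0 0 1;0 0 0 0 0 0 1;0 0 0 0 0 0 1;0 0 0 0 0 0 1"
}}

```text
time: 16.73
tcp_pos: [520.5, -187.6, 205.2]
tcp_rot: [-2.961, 1.049, -0.0]
ft_force: [-1.4, 0.1, -2.4]
width: 0.234
```

```bash
python3 - <<'E'
from h import *
w=camera("wrist");np.save("w8.npy",dict(w),allow_pickle=True)
crop(w,240,0,440,140,4,"pics/n2.png")
to((523.6,-183.9,205.3),-39)
E
```

```text
t 16.78 tcp [ 520.5 -187.6  205.3] yaw -38.99 tilt [ 1.e-04  0.e+00 -1.e+00] F [-1.1 -0.7 -2.8] M [ 0.07 -0.03  0.01] w 0.232
shift/25 [ 0.001 -0.193 -0.002] rot/6 [-0.001 -0.001  0.001]
```

View pics/n2.png

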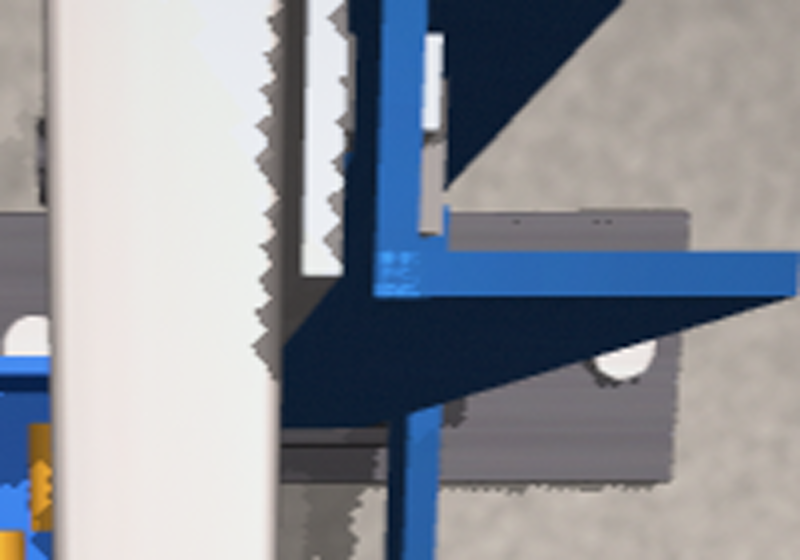

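>>> {"method": "play_rows", "body": {
  "steps": "0 0.02 0 0 0 0 1;0 0.02 0 0 0 0 1;0 0 0 0 0 0 1;0 0 0 0 0 0 1;0 0 0 0 0 0 1;0 0 0 0 0 0 1;0 0 0 0 0 0 1;0 0 0 0 0 0 1;0 0 0 0 0 0 1;0 0 0 0 0 0 1"
}}

```text
time: 17.62
tcp_pos: [519.9, -188.4, 205.2]
tcp_rot: [-2.961, 1.049, -0.0]
ft_force: [0.9, 0.9, -3.1]
width: 0.231
```

```bash
python3 - <<'E'
from h import *
to((523.6,-183.9,205.3),-39)
E
```

```text
t 17.62 tcp [ 519.9 -188.4  205.2] yaw -39.0 tilt [ 2.e-04  1.e-04 -1.e+00] F [ 0.9  0.9 -3.1] M [ 0.29 -0.12  0.05] w 0.231
shift/25 [ 0.001 -0.232 -0.002] rot/6 [-0.002 -0.    -0.   ]
```

>>> {"method": "play_rows", "body": {
  "steps": "0 0 0.04 0 0 0 1;0 0 0.04 0 0 0 1;0 0 0.04 0 0 0 1;0 0 0.04 0 0 0 1;0 0 0.04 0 0 0 1;0 0 0.04 0 0 0 1;0 0 0.04 0 0 0 1;0 0 0 0 0 0 1;0 0 0 0 0 0 1;0 0 0 0 0 0 1"
}}

```text
time: 18.45
tcp_pos: [519.9, -188.4, 198.0]
tcp_rot: [-2.961, 1.049, 0.0]
ft_force: [2.3, 1.1, -4.1]
width: 0.231
```

```bash
python3 - <<'E'
from h import *
to((523.6,-183.9,205.3),-39)
E
```

```text
t 18.45 tcp [ 519.9 -188.4  198. ] yaw -39.0 tilt [-0.e+00  1.e-04 -1.e+00] F [ 2.3  1.1 -4.1] M [ 0.27 -0.39 -0.01] w 0.231
shift/25 [ 0.002 -0.233 -0.29 ] rot/6 [-0.001  0.001  0.   ]
```

>>> {"method": "play_rows", "body": {
  "steps": "0 0 0.03 0 0 0 1;0 0 0.03 0 0 0 1;0 0 0.02 0 0 0 1;0 0 0.02 0 0 0 1;0 0 0 0 0 0 1;0 0 0 0 0 0 1;0 0 0 0 0 0 1;0 0 0 0 0 0 1;0 0 0 0 0 0 1;0 0 0 0 0 0 1"
}}

```text
time: 19.28
tcp_pos: [520.1, -188.5, 195.9]
tcp_rot: [-2.961, 1.049, -0.001]
ft_force: [1.2, 2.2, 3.8]
width: 0.231
```

>>> {"method": "play_rows", "body": {
  "steps": "0 0 0.02 0 0 0 1;0 0 0.02 0 0 0 1;0 0 0 0 0 0 1;0 0 0 0 0 0 1;0 0 0 0 0 0 1;0 0 0 0 0 0 1;0 0 0 0 0 0 1;0 0 0 0 0 0 1;0 0 0 0 0 0 1;0 0 0 0 0 0 1"
}}

```text
time: 20.12
tcp_pos: [520.1, -188.5, 194.8]
tcp_rot: [-2.961, 1.049, -0.001]
ft_force: [2.7, 1.9, 1.7]
width: 0.234
```

```bash
python3 - <<'E'
from h import *
to((523.6,-183.9,205.3),-39)
E
```

```text
t 20.12 tcp [ 520.1 -188.5  194.8] yaw -39.0 tilt [ 5.e-04 -1.e-04 -1.e+00] F [2.7 1.9 1.7] M [ 0.4  -0.61  0.02] w 0.234
shift/25 [-0.006 -0.231 -0.421] rot/6 [-0.002 -0.004  0.   ]
```

>>> {"method": "play_rows", "body": {
  "steps": "0 0 0.02 0 0 0 1;0 0 0.02 0 0 0 1;0 0 0 0 0 0 1;0 0 0 0 0 0 1;0 0 0 0 0 0 1;0 0 0 0 0 0 1;0 0 0 0 0 0 1;0 0 0 0 0 0 1;0 0 0 0 0 0 1;0 0 0 0 0 0 1"
}}

```text
time: 20.95
tcp_pos: [520.0, -188.4, 193.8]
tcp_rot: [-2.961, 1.049, -0.001]
ft_force: [2.8, 1.5, 4.6]
width: 0.236
```

```bash
python3 - <<'E'
from h import *
to((523.6,-183.9,205.3),-39)
E
```

```text
t 20.95 tcp [ 520.  -188.4  193.8] yaw -39.0 tilt [ 4.e-04  1.e-04 -1.e+00] F [2.8 1.5 4.6] M [ 0.45 -0.54  0.05] w 0.236
shift/25 [-0.002 -0.231 -0.459] rot/6 [-0.003 -0.002 -0.   ]
```

>>> {"method": "play_rows", "body": {
  "steps": "0 0 0.02 0 0 0 1;0 0 0.02 0 0 0 1;0 0 0 0 0 0 1;0 0 0 0 0 0 1;0 0 0 0 0 0 1;0 0 0 0 0 0 1;0 0 0 0 0 0 1;0 0 0 0 0 0 1;0 0 0 0 0 0 1;0 0 0 0 0 0 1"
}}

```text
time: 21.78
tcp_pos: [519.8, -188.3, 192.5]
tcp_rot: [-2.961, 1.049, 0.001]
ft_force: [4.3, 2.4, 0.2]
width: 0.231
```

```bash
python3 - <<'E'
from h import *
to((523.6,-183.9,205.3),-39)
E
```

```text
t 21.78 tcp [ 519.8 -188.3  192.5] yaw -39.0 tilt [-3.e-04  3.e-04 -1.e+00] F [4.3 2.4 0.2] M [ 0.86 -0.63 -0.  ] w 0.231
shift/25 [ 0.009 -0.232 -0.511] rot/6 [-0.001  0.004  0.   ]
```

>>> {"method": "play_rows", "body": {
  "steps": "0 0 0.02 0 0 0 1;0 0 0.02 0 0 0 1;0 0 0 0 0 0 1;0 0 0 0 0 0 1;0 0 0 0 0 0 1;0 0 0 0 0 0 1;0 0 0 0 0 0 1;0 0 0 0 0 0 1;0 0 0 0 0 0 1;0 0 0 0 0 0 1"
}}

```text
time: 22.62
tcp_pos: [519.7, -188.2, 191.4]
tcp_rot: [-2.961, 1.048, 0.001]
ft_force: [4.0, 4.4, -2.4]
width: 0.23
```

```bash
python3 - <<'E'
from h import *
to((523.6,-183.9,205.3),-39)
E
```

```text
t 22.62 tcp [ 519.7 -188.2  191.4] yaw -38.99 tilt [-5.e-04  5.e-04 -1.e+00] F [ 4.   4.4 -2.4] M [ 0.76 -1.06  0.05] w 0.23
shift/25 [ 0.014 -0.231 -0.556] rot/6 [-0.001  0.006  0.001]
```

>>> {"method": "play_rows", "body": {
  "steps": "0 0 0.02 0 0 0 1;0 0 0.02 0 0 0 1;0 0 0 0 0 0 1;0 0 0 0 0 0 1;0 0 0 0 0 0 1;0 0 0 0 0 0 1;0 0 0 0 0 0 1;0 0 0 0 0 0 1;0 0 0 0 0 0 1;0 0 0 0 0 0 1"
}}

```text
time: 23.45
tcp_pos: [519.7, -188.2, 191.2]
tcp_rot: [-2.961, 1.048, 0.0]
ft_force: [2.3, 4.9, 4.6]
width: 0.233
```

```bash
python3 - <<'E'
from h import *
to((523.6,-183.9,205.3),-39)
E
```

```text
t 23.45 tcp [ 519.7 -188.2  191.2] yaw -38.99 tilt [-0.e+00  3.e-04 -1.e+00] F [2.3 4.9 4.6] M [ 0.92 -0.54  0.03] w 0.233
shift/25 [ 0.013 -0.232 -0.563] rot/6 [-0.002  0.002  0.001]
```

>>> {"method": "play_rows", "body": {
  "steps": "0 0 0.02 0 0 0 1;0 0 0.02 0 0 0 1;0 0 0.02 0 0 0 1;0 0 0 0 0 0 1;0 0 0 0 0 0 1;0 0 0 0 0 0 1;0 0 0 0 0 0 1;0 0 0 0 0 0 1;0 0 0 0 0 0 1;0 0 0 0 0 0 1"
}}

```text
time: 24.28
tcp_pos: [519.7, -188.3, 191.1]
tcp_rot: [-2.961, 1.048, -0.001]
ft_force: [-0.9, 5.5, 13.6]
width: 0.233
```

```bash
python3 - <<'E'
from h import *
to((523.6,-183.9,205.3),-39)
w=camera("wrist");cv2.imwrite("pics/o.png",w["pixels"][:,:,::-1]);np.save("w9.npy",dict(w),allow_pickle=True)
E
```

```text
t 24.28 tcp [ 519.7 -188.3  191.1] yaw -38.99 tilt [ 6.e-04  1.e-04 -1.e+00] F [-0.9  5.5 13.6] M [ 1.06  0.21 -0.05] w 0.233
shift/25 [ 0.011 -0.233 -0.567] rot/6 [-0.004 -0.004  0.001]
```

View pics/o.png

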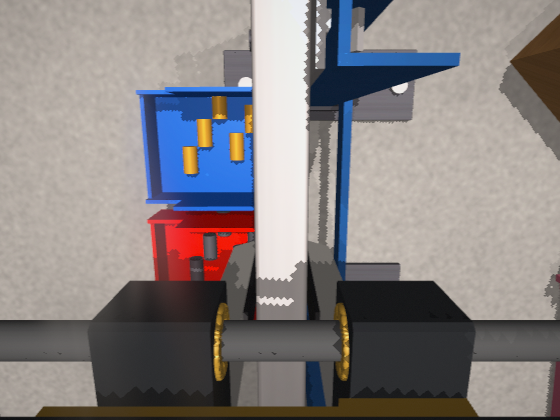

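>>> {"method": "play_rows", "body": {
  "steps": "0 0 -0.06 0 0 0 1;0 0 0 0 0 0 1;0 0 0 0 0 0 0.8;0 0 0 0 0 0 0.6;0 0 0 0 0 0 0.5;0 0 0 0 0 0 0.5;0 0 0 0 0 0 0.5;0 0 0 0 0 0 0.5;0 0 -0.1 0 0 0 0.5;0 0 -0.3 0 0 0 0.5"
}}

```text
time: 25.17
tcp_pos: [518.9, -188.5, 200.1]
tcp_rot: [2.961, -1.049, -0.004]
ft_force: [-0.1, -0.7, 0.1]
width: 0.5
```

>>> {"method": "play_rows", "body": {
  "steps": "0 0 -0.6 0 0 0 0.5;0 0 -0.8 0 0 0 0.5;0 0 -1 0 0 0 0.5;0 0 -1 0 0 0 0.5;0 0 -1 0 0 0 0.5;0 -0.5 -0.6 0 0 0 0.7;0 -0.5 -0.2 0 0 0 0.9;0 0 0 0 0 0 1;0 0 0 0 0 0 1;0 0 0 0 0 0 1"
}}

```text
time: 26.0
tcp_pos: [534.6, -169.1, 329.4]
tcp_rot: [2.961, -1.048, -0.004]
ft_force: [-0.7, -0.5, -1.1]
width: 0.181
```

```bash
python3 - <<'E'
from h import *
to((523.6,-183.9,205.3),-39)
w=camera("wrist");cv2.imwrite("pics/p.png",w["pixels"][:,:,::-1]);np.save("w10.npy",dict(w),allow_pickle=True)
s=camera("scene");crop(s,170,165,290,265,6,"pics/p3.png")
E
```

```text
t 26.0 tcp [ 534.6 -169.1  329.4] yaw -38.99 tilt [-2.9e-03  2.0e-04 -1.0e+00] F [-0.7 -0.5 -1.1] M [0.04 0.01 0.02] w 0.181
shift/25 [0.044 0.729 4.965] rot/6 [0.016 0.023 0.001]
```

View pics/p.png

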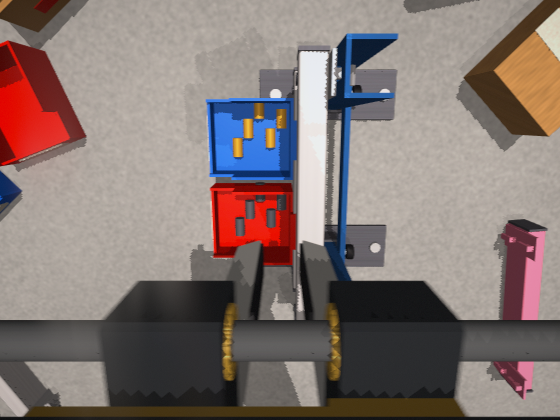

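View pics/p3.png

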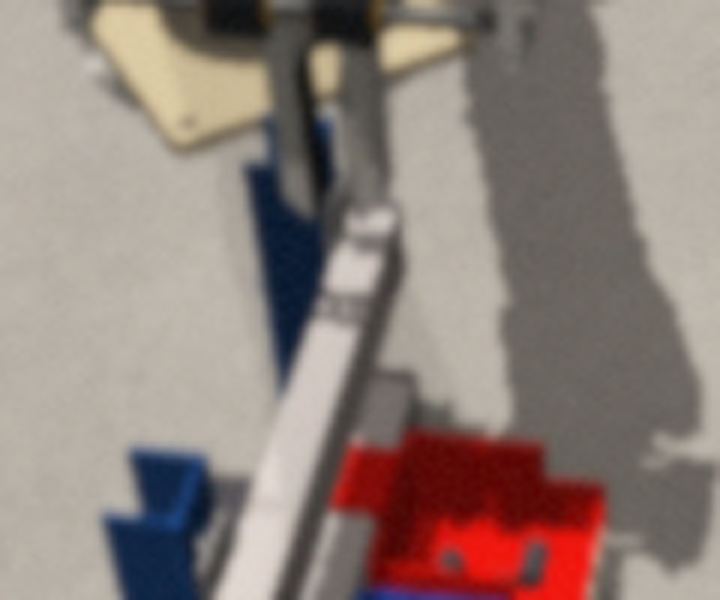

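```bash
python3 - <<'E'
from h import *
to((575.6,-230.9,235),-39)
E
```

```text
t 26.1 tcp [ 534.5 -169.4  329.4] yaw -39.04 tilt [-2.8e-03  2.0e-04 -1.0e+00] F [-1.3 -0.5  0.4] M [0.03 0.02 0.02] w 0.093
shift/25 [2.833 0.869 3.772] rot/6 [ 0.015  0.022 -0.007]
```

>>> {"method": "play_rows", "body": {
  "steps": "0.4 0.1 0 0.01 0.02 0 1;0.6 0.2 0.2 0 0 0 1;0.6 0.2 0.4 0 0 0 1;0.6 0.2 0.5 0 0 0 1;0.4 0.15 0.6 0 0 0 1;0.23 0.02 0.6 0 0 0 1;0 0 0.6 0 0 0 1;0 0 0.4 0 0 0 1;0 0 0.2 0 0 0 1;0 0 0 0 0 0 1"
}}

```text
time: 26.93
tcp_pos: [576.4, -231.0, 241.8]
tcp_rot: [-2.961, 1.049, 0.0]
ft_force: [-0.2, -0.3, 0.5]
width: 0.002
```

```bash
python3 - <<'E'
from h import *
to((575.6,-230.9,235),-39)
E
```

```text
t 26.93 tcp [ 576.4 -231.   241.8] yaw -39.03 tilt [-2.e-04  1.e-04 -1.e+00] F [-0.2 -0.3  0.5] M [0.12 0.06 0.01] w 0.002
shift/25 [-0.027  0.02   0.271] rot/6 [ 0.     0.002 -0.005]
```

>>> {"method": "play_rows", "body": {
  "steps": "0 0 0.08 0 0 0 1;0 0 0.08 0 0 0 1;0 0 0.08 0 0 0 1;0 0 0.08 0 0 0 1;0 0 0.06 0 0 0 1;0 0 0.06 0 0 0 1;0 0 0.04 0 0 0 1;0 0 0.04 0 0 0 1;0 0 0 0 0 0 1;0 0 0 0 0 0 1"
}}

```text
time: 27.77
tcp_pos: [577.1, -230.5, 230.3]
tcp_rot: [-2.961, 1.049, -0.004]
ft_force: [-0.3, -0.5, 0.6]
width: 0.002
```

>>> {"method": "play_rows", "body": {
  "steps": "0 0 0.04 0 0 0 1;0 0 0.04 0 0 0 1;0 0 0.04 0 0 0 1;0 0 0.04 0 0 0 1;0 0 0 0 0 0 1;0 0 0 0 0 0 1;0 0 0 0 0 0 1;0 0 0 0 0 0 1;0 0 0 0 0 0 1;0 0 0 0 0 0 1"
}}

```text
time: 28.6
tcp_pos: [577.1, -230.5, 226.4]
tcp_rot: [-2.961, 1.049, -0.004]
ft_force: [0.3, 0.1, 0.4]
width: 0.005
```

>>> {"method": "play_rows", "body": {
  "steps": "0 0 0.04 0 0 0 1;0 0 0.04 0 0 0 1;0 0 0.04 0 0 0 1;0 0 0 0 0 0 1;0 0 0 0 0 0 1;0 0 0 0 0 0 1;0 0 0 0 0 0 1;0 0 0 0 0 0 1;0 0 0 0 0 0 1;0 0 0 0 0 0 1"
}}

```text
time: 29.43
tcp_pos: [577.2, -230.6, 224.2]
tcp_rot: [-2.961, 1.049, -0.005]
ft_force: [-1.2, 1.0, 5.0]
width: 0.005
```

>>> {"method": "play_rows", "body": {
  "steps": "0 0 0.03 0 0 0 1;0 0 0.03 0 0 0 1;0 0 0.02 0 0 0 1;0 0 0 0 0 0 1;0 0 0 0 0 0 1;0 0 0 0 0 0 1;0 0 0 0 0 0 1;0 0 0 0 0 0 1;0 0 0 0 0 0 1;0 0 0 0 0 0 1"
}}

```text
time: 30.27
tcp_pos: [577.2, -230.6, 224.0]
tcp_rot: [-2.961, 1.049, -0.006]
ft_force: [-4.4, 2.3, 14.5]
width: 0.008
```

>>> {"method": "play_rows", "body": {
  "steps": "0 0 0.02 0 0 0 1;0 0 0.02 0 0 0 1;0 0 0 0 0 0 1;0 0 0 0 0 0 1;0 0 0 0 0 0 1;0 0 0 0 0 0 1;0 0 -0.04 0 0 0 1;0 0 -0.1 0 0 0 1;0 0 -0.3 0 0 0 1;0 0 -0.3 0 0 0 1"
}}

```text
time: 31.1
tcp_pos: [576.9, -230.4, 239.0]
tcp_rot: [-2.961, 1.049, -0.002]
ft_force: [-0.1, 0.2, -0.2]
width: 0.005
```

```bash
python3 - <<'E'
from h import *
to((463.7,-140.3,235),-39)
E
```

```text
t 31.1 tcp [ 576.9 -230.4  239. ] yaw -39.0 tilt [ 1.5e-03 -2.0e-04 -1.0e+00] F [-0.1  0.2 -0.2] M [0.1  0.01 0.03] w 0.005
shift/25 [-5.787  0.048  0.151] rot/6 [-0.008 -0.013 -0.   ]
```

>>> {"method": "play_rows", "body": {
  "steps": "-0.2 0 -0.2 0 0 0 1;-0.7 0 0 0 0 0 1;-0.9 0 0 0 0 0 1;-0.9 0 0 0 0 0 1;-0.9 0 0 0 0 0 1;-0.9 0 0 0 0 0 1;-0.7 0 0 0 0 0 1;-0.4 0 0 0 0 0 1;-0.18 0.05 0 0 0 0 1;0 0 0 0 0 0 1"
}}

```text
time: 31.93
tcp_pos: [463.7, -140.4, 243.9]
tcp_rot: [-2.961, 1.048, -0.004]
ft_force: [0.7, 0.6, -0.4]
width: 0.004
```

```bash
python3 - <<'E'
from h import *
to((463.7,-140.3,226.5),-39)
E
```

```text
t 31.93 tcp [ 463.7 -140.4  243.9] yaw -38.98 tilt [ 2.7e-03 -7.0e-04 -1.0e+00] F [ 0.7  0.6 -0.4] M [ 0.07  0.06 -0.  ] w 0.004
shift/25 [-0.005 -0.003  0.696] rot/6 [-0.011 -0.024  0.004]
```

>>> {"method": "play_rows", "body": {
  "steps": "0 0 0.1 -0.01 -0.02 0 1;0 0 0.1 0 0 0 1;0 0 0.1 0 0 0 1;0 0 0.08 0 0 0 1;0 0 0.06 0 0 0 1;0 0 0.06 0 0 0 1;0 0 0.04 0 0 0 1;0 0 0.02 0 0 0 1;0 0 0 0 0 0 1;0 0 0 0 0 0 1"
}}

```text
time: 32.77
tcp_pos: [464.0, -140.5, 229.6]
tcp_rot: [-2.961, 1.049, -0.0]
ft_force: [-0.2, 0.6, -0.4]
width: 0.004
```

>>> {"method": "play_rows", "body": {
  "steps": "0 0 0.04 0 0 0 1;0 0 0.04 0 0 0 1;0 0 0.02 0 0 0 1;0 0 0 0 0 0 1;0 0 0 0 0 0 1;0 0 0 0 0 0 1;0 0 0 0 0 0 1;0 0 0 0 0 0 1;0 0 0 0 0 0 1;0 0 0 0 0 0 1"
}}

```text
time: 33.6
tcp_pos: [464.0, -140.6, 227.1]
tcp_rot: [-2.961, 1.049, -0.0]
ft_force: [0.3, 0.1, 0.8]
width: 0.006
```

>>> {"method": "play_rows", "body": {
  "steps": "0 0 0.04 0 0 0 1;0 0 0.04 0 0 0 1;0 0 0 0 0 0 1;0 0 0 0 0 0 1;0 0 0 0 0 0 1;0 0 0 0 0 0 1;0 0 0 0 0 0 1;0 0 0 0 0 0 1;0 0 0 0 0 0 1;0 0 0 0 0 0 1"
}}

```text
time: 34.43
tcp_pos: [464.0, -140.6, 225.1]
tcp_rot: [-2.961, 1.049, -0.0]
ft_force: [0.0, -0.6, 0.4]
width: 0.004
```

>>> {"method": "play_rows", "body": {
  "steps": "0 0 0.04 0 0 0 1;0 0 0.04 0 0 0 1;0 0 0 0 0 0 1;0 0 0 0 0 0 1;0 0 0 0 0 0 1;0 0 0 0 0 0 1;0 0 0 0 0 0 1;0 0 0 0 0 0 1;0 0 0 0 0 0 1;0 0 0 0 0 0 1"
}}

```text
time: 35.27
tcp_pos: [464.2, -140.6, 224.1]
tcp_rot: [-2.961, 1.049, -0.001]
ft_force: [-1.9, 0.3, 9.1]
width: 0.0
```

>>> {"method": "play_rows", "body": {
  "steps": "0 0 0.03 0 0 0 1;0 0 0.03 0 0 0 1;0 0 0 0 0 0 1;0 0 0 0 0 0 1;0 0 0 0 0 0 1;0 0 0 0 0 0 1;0 0 0 0 0 0 1;0 0 0 0 0 0 1;0 0 0 0 0 0 1;0 0 0 0 0 0 1"
}}

```text
time: 36.1
tcp_pos: [464.2, -140.6, 223.9]
tcp_rot: [-2.961, 1.049, -0.003]
ft_force: [-5.2, 1.8, 21.0]
width: 0.002
```

>>> {"method": "play_rows", "body": {
  "steps": "0 0 -0.06 0 0 0 1;0 0 -0.2 0 0 0 1;0 0 -0.5 0 0 0 1;0 0 -0.8 0 0 0 1;0 0 -0.8 0 0 0 1;0.3 0 -0.8 0 0 0 1;0.6 0 -0.6 0 0 0 1;0.4 0 0 0 0 0 1;0 0 0 0 0 0 1;0 0 0 0 0 0 1"
}}

```text
time: 36.93
tcp_pos: [488.5, -160.9, 314.2]
tcp_rot: [2.961, -1.05, -0.004]
ft_force: [-1.2, 0.0, -1.1]
width: 0.005
```

```bash
python3 - <<'E'
from h import *
to((523.6,-183.9,205.3),-39)
w=camera("wrist");cv2.imwrite("pics/q.png",w["pixels"][:,:,::-1]);np.save("w11.npy",dict(w),allow_pickle=True)
t=camera("top");s=camera("scene")
cv2.imwrite("pics/q_top.png",t["pixels"][:,:,::-1]);crop(s,170,165,290,265,6,"pics/q3.png")
crop(w,260,20,460,170,4,"pics/q2.png")
E
```

```text
t 36.93 tcp [ 488.5 -160.9  314.2] yaw -39.03 tilt [-2.5e-03  8.0e-04 -1.0e+00] F [-1.2  0.  -1.1] M [0.06 0.03 0.03] w 0.005
shift/25 [ 1.681 -0.173  4.35 ] rot/6 [ 0.009  0.023 -0.006]
```

View pics/q.png

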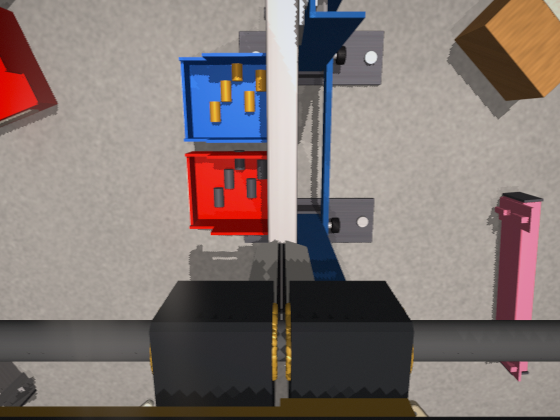

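View pics/q3.png

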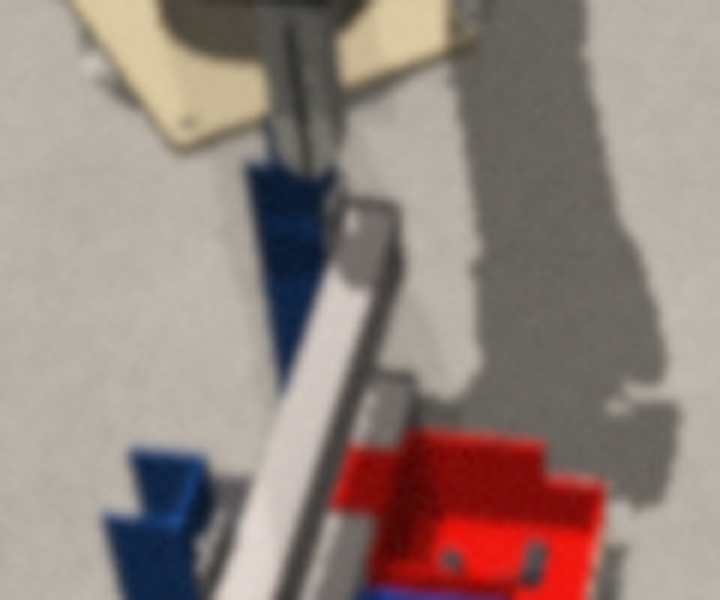

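View pics/q_top.png

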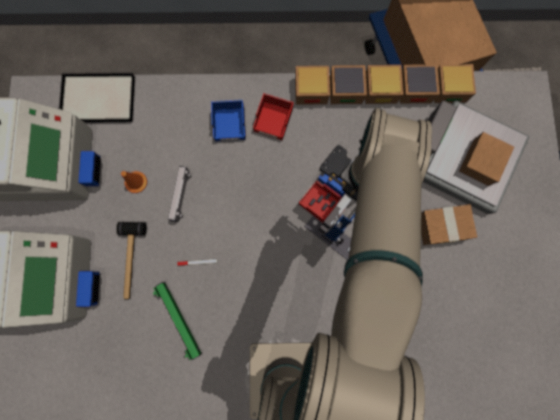

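>>> {"method": "play_rows", "body": {
  "steps": "0.3 0.2 0 0 0 0 1;0.6 0.2 0 0 0 0 1;0.6 0.2 0 0 0 0 1;0.3 0 0 0 0 0 1;0 0 0 0 0 0 1;0 0 0 0 0 0 1;0 0 0 0 0 0 1;0 0 0 0 0 0 1;0 0 0 0 0 0 1;0 0 0 0 0 0 1"
}}

```text
time: 37.92
tcp_pos: [514.6, -200.5, 315.7]
tcp_rot: [-2.962, 1.048, -0.0]
ft_force: [-0.2, -0.5, -0.4]
width: 0.0
```

```bash
python3 - <<'E'
from h import *
w=camera("wrist");np.save("w12.npy",dict(w),allow_pickle=True);to((523.6,-183.9,205.3),-39)
cv2.imwrite("pics/r.png",w["pixels"][:,:,::-1]);crop(w,240,0,340,100,7,"pics/r2.png")
E
```

```text
t 37.97 tcp [ 514.7 -200.6  315.7] yaw -38.97 tilt [ 2.e-04  1.e-04 -1.e+00] F [-0.5  0.3 -0.6] M [ 0.05 -0.01  0.02] w 0.006
shift/25 [-0.145 -0.743  4.417] rot/6 [-0.002 -0.001  0.005]
```

View pics/r2.png

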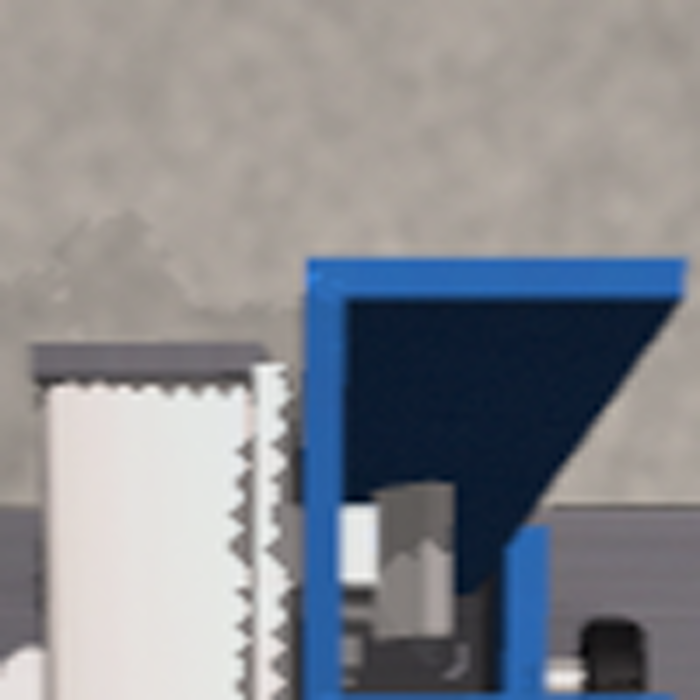

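>>> {"method": "play_rows", "body": {
  "steps": "-0.5 0 0 0 0 0 1;-1 0 0 0 0 0 1;-1 0 0 0 0 0 1;-1 0 0 0 0 0 1;-1 0 0 0 0 0 1;-1 0 0 0 0 0 1;-1 0 0 0 0 0 1;-0.8 0 0 0 0 0 1;-0.3 0 0 0 0 0 1;0 0 0 0 0 0 1"
}}

```text
time: 38.8
tcp_pos: [366.3, -80.6, 315.9]
tcp_rot: [-2.962, 1.046, -0.001]
ft_force: [0.5, 0.1, -0.4]
width: 0.003
```

```bash
python3 - <<'E'
from h import *
w=camera("wrist");np.save("w13.npy",dict(w),allow_pickle=True);to((523.6,-183.9,205.3),-39)
cv2.imwrite("pics/s.png",w["pixels"][:,:,::-1])
E
```

```text
t 38.85 tcp [367.6 -81.5 316. ] yaw -38.95 tilt [ 1.7e-03 -4.0e-04 -1.0e+00] F [ 0.2 -0.3 -0.8] M [ 0.06 -0.02  0.01] w 0.007
shift/25 [ 7.422 -0.734  4.44 ] rot/6 [-0.007 -0.015  0.008]
```

View pics/s.png

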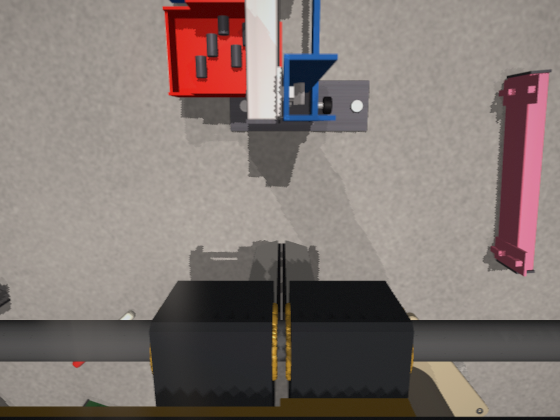

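```bash
python3 - <<'E'
from h import *
w=np.load("w13.npy",allow_pickle=True).item()
crop(w,240,40,340,140,7,"pics/s2.png")
E
```

```text
(no output)
```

View pics/s2.png

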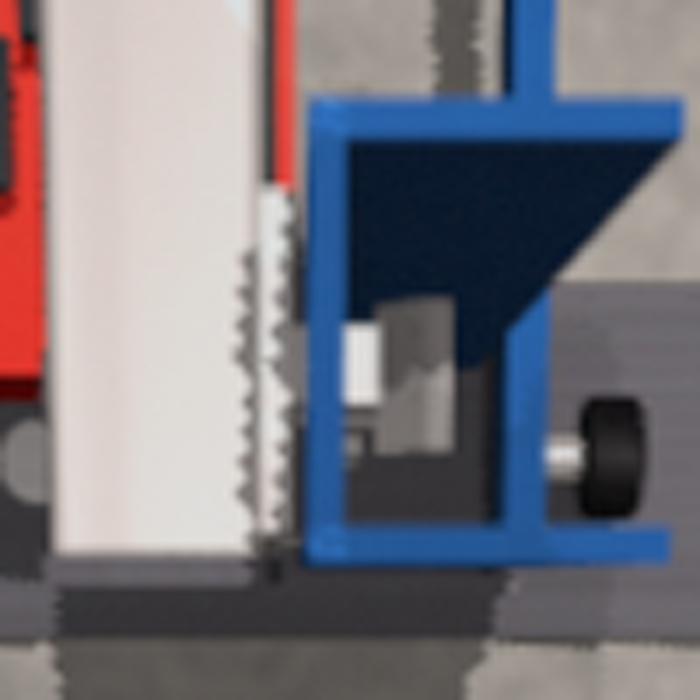

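```bash
python3 - <<'E'
from h import *
to((540.5,-162.7,200),-39)
E
```

```text
t 38.85 tcp [367.6 -81.5 316. ] yaw -38.95 tilt [ 1.7e-03 -4.0e-04 -1.0e+00] F [ 0.2 -0.3 -0.8] M [ 0.06 -0.02  0.01] w 0.007
shift/25 [ 7.415 -1.819  4.652] rot/6 [-0.007 -0.015  0.008]
```

>>> {"method": "play_rows", "body": {
  "steps": "0.4 -0.2 0 0 0 0 1;0.9 -0.3 0 0 0 0 1;1 -0.3 0 0 0 0 1;1 -0.3 0 0 0 0 1;1 -0.3 0 0 0 0 1;1 -0.3 0 0 0 0 1;1 -0.12 0 0 0 0 1;0.7 0 0.2 0 0 0 1;0.3 0 0.4 0 0 0 1;0 0 0.4 0 0 0 1"
}}

```text
time: 39.68
tcp_pos: [539.4, -163.1, 288.7]
tcp_rot: [2.959, -1.052, 0.001]
ft_force: [0.0, -0.1, -1.0]
width: 0.006
```

```bash
python3 - <<'E'
from h import *
to((540.5,-162.7,200),-39)
E
```

```text
t 39.68 tcp [ 539.4 -163.1  288.7] yaw -39.14 tilt [ 1.e-04 -1.e-03 -1.e+00] F [ 0.  -0.1 -1. ] M [ 0.12  0.03 -0.05] w 0.006
shift/25 [ 0.021 -0.044  3.548] rot/6 [ 0.007 -0.007 -0.023]
```

>>> {"method": "play_rows", "body": {
  "steps": "0 -0.04 0.5 0 0 0 1;0 0 0.6 0 0 0 1;0 0 0.6 0 0 0 1;0 0 0.6 0 0 0 1;0 0 0.5 0 0 0 1;0 0 0.4 0 0 0 1;0 0 0.1 0 0 0 1;0 0.08 0 0 0 0 1;0 0.08 0 0 0 0 1;0 0 0 0 0 0 1"
}}

```text
time: 40.52
tcp_pos: [535.7, -163.9, 208.7]
tcp_rot: [2.961, -1.05, 0.002]
ft_force: [0.7, -0.0, 0.9]
width: 0.005
```

```bash
python3 - <<'E'
from h import *
to((534.4,-170,200),-39)
E
```

```text
t 40.52 tcp [ 535.7 -163.9  208.7] yaw -39.04 tilt [ 1.e-03 -6.e-04 -1.e+00] F [ 0.7 -0.   0.9] M [ 0.03  0.02 -0.  ] w 0.005
shift/25 [0.111 0.223 0.349] rot/6 [-0.001 -0.011 -0.007]
```

>>> {"method": "play_rows", "body": {
  "steps": "0 0.05 0 0 0 0 1;0 0.05 0 0 0 0 1;0 0.04 0 0 0 0 1;0 0.04 0 0 0 0 1;0 0.02 0 0 0 0 1;0 0 0 0 0 0 1;0 0 0 0 0 0 1;0 0 0 0 0 0 1;0 0 0 0 0 0 1;0 0 0 0 0 0 1"
}}

```text
time: 41.35
tcp_pos: [532.5, -167.1, 208.0]
tcp_rot: [-2.961, 1.049, 0.0]
ft_force: [-0.0, -0.1, -0.2]
width: 0.008
```

```bash
python3 - <<'E'
from h import *
to((534.4,-170,200),-39)
E
```

```text
t 41.35 tcp [ 532.5 -167.1  208. ] yaw -39.0 tilt [-1.e-04  1.e-04 -1.e+00] F [-0.  -0.1 -0.2] M [ 0.05 -0.05  0.03] w 0.008
shift/25 [0.132 0.044 0.319] rot/6 [0.    0.001 0.001]
```

>>> {"method": "play_rows", "body": {
  "steps": "0 0.04 0 0 0 0 1;0 0.02 0 0 0 0 1;0 0.02 0 0 0 0 1;0 0 0 0 0 0 1;0 0 0 0 0 0 1;0 0 0 0 0 0 1;0 0 0 0 0 0 1;0 0 0 0 0 0 1;0 0 0 0 0 0 1;0 0 0 0 0 0 1"
}}

```text
time: 42.18
tcp_pos: [532.2, -167.5, 208.2]
tcp_rot: [-2.96, 1.047, -0.002]
ft_force: [2.2, 4.3, -0.1]
width: 0.005
```

```bash
python3 - <<'E'
from h import *
to((534.4,-170,200),-39)
E
```

```text
t 42.18 tcp [ 532.2 -167.5  208.2] yaw -38.95 tilt [ 0.0016  0.0013 -1.    ] F [ 2.2  4.3 -0.1] M [ 1.11 -0.77 -0.  ] w 0.005
shift/25 [0.131 0.026 0.328] rot/6 [-0.019 -0.004  0.009]
```

>>> {"method": "play_rows", "body": {
  "steps": "0 0.03 0 0 0 0 1;0 0.03 0 0 0 0 1;0 0.03 0 0 0 0 1;0 0 0 0 0 0 1;0 0 0 0 0 0 1;0 0 0 0 0 0 1;0 0 0 0 0 0 1;0 0 0 0 0 0 1;0 0 0 0 0 0 1;0 0 0 0 0 0 1"
}}

```text
time: 43.02
tcp_pos: [531.8, -168.0, 208.6]
tcp_rot: [-2.959, 1.045, -0.004]
ft_force: [3.1, 6.8, 0.6]
width: 0.004
```

```bash
python3 - <<'E'
from h import *
to((534.4,-170,200),-39)
E
```

```text
t 43.02 tcp [ 531.8 -168.   208.6] yaw -38.9 tilt [ 0.0033  0.0024 -1.    ] F [3.1 6.8 0.6] M [ 1.6  -0.98  0.02] w 0.004
shift/25 [ 0.13  -0.003  0.346] rot/6 [-0.038 -0.01   0.017]
```

>>> {"method": "play_rows", "body": {
  "steps": "0 -0.1 0 0 0 0 1;0 -0.3 0 0 0 0 1;0 -0.3 0 0 0 0 1;0 0 -0.5 0 0 0 1;0 0 -0.8 0 0 0 1;0 0 -1 0 0 0 1;0 0.4 -1 0 0 0 1;0 0.6 -0.8 0 0 0 1;0 0.6 -0.2 0 0 0 1;0 0.3 0 0 0 0 1"
}}

```text
time: 43.85
tcp_pos: [510.6, -196.2, 317.4]
tcp_rot: [2.958, -1.052, 0.005]
ft_force: [-0.0, -0.3, 0.1]
width: 0.002
```

>>> {"method": "play_rows", "body": {
  "steps": "0 0 0 0 0 0 1;0 0 0 0 0 0 1;0 0 0 0 0 0 1;0 0 0 0 0 0 1;0 0 0 0 0 0 1;0 0 0 0 0 0 1;0 0 0 0 0 0 1;0 0 0 0 0 0 1;0 0 0 0 0 0 1;0 0 0 0 0 0 1"
}}

```text
time: 44.68
tcp_pos: [511.0, -193.7, 315.5]
tcp_rot: [2.961, -1.049, 0.0]
ft_force: [0.1, 0.0, -0.6]
width: 0.007
```

```bash
python3 - <<'E'
from h import *
w=camera("wrist");np.save("w14.npy",dict(w),allow_pickle=True);to((523.6,-183.9,205.3),-39)
cv2.imwrite("pics/t.png",w["pixels"][:,:,::-1]);crop(w,240,0,340,100,7,"pics/t2.png")
E
```

```text
t 44.73 tcp [ 511.  -193.7  315.6] yaw -39.0 tilt [ 1.e-04 -0.e+00 -1.e+00] F [-0.1  0.6  0.3] M [ 0.11 -0.   -0.  ] w 0.006
shift/25 [ 0.143 -0.623  4.411] rot/6 [-0.    -0.001 -0.   ]
```

View pics/t2.png

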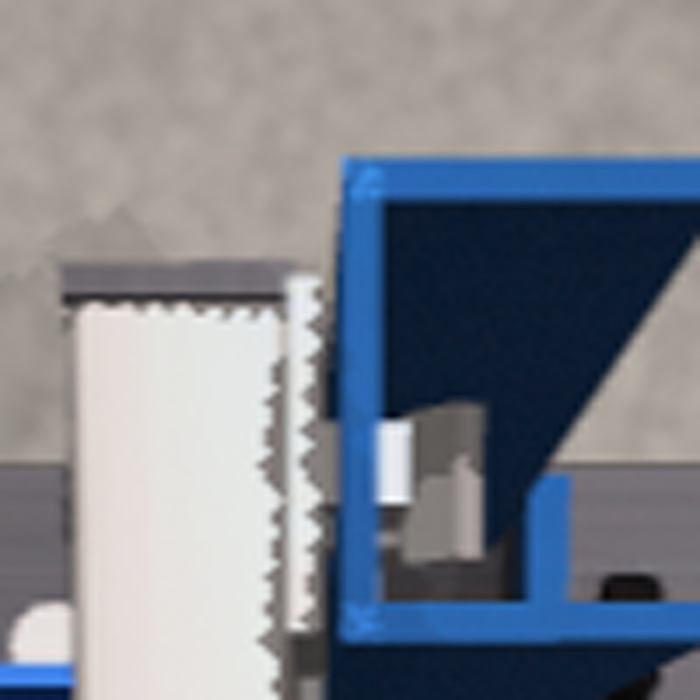

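```bash
python3 - <<'E'
from h import *
T=R.from_rotvec(sense()["tcp_rot"]).as_matrix()
def g(f,s,ox,oy,face,plate,zu):
    w=np.load(f,allow_pickle=True).item();C=w["origin"]
    q=lambda uv,z:(T.T@(onz(w,((uv[0]+.5)/s-.5+ox,(uv[1]+.5)/s-.5+oy),z)-C))
    a=q(face,258.4);b=q(plate,zu+64);print(f,"gap",(a-b)[1].round(2))
g("w6.npy",4,240,0,(556,150),(344,200),181.2)   # truth 13.5
g("w7.npy",4,240,0,(448,150),(344,200),180.3)   # truth 5.7
g("w8.npy",4,240,0,(378,150),(344,200),180.2)   # truth 0.9
g("w12.npy",7,240,0,(304,450),(292,450),166.2)
g("w13.npy",7,240,40,(308,320),(294,320),166.2)
g("w14.npy",7,240,0,(341,420),(323,420),166.2)
E
```

```text
w6.npy gap 13.23
w7.npy gap 5.54
w8.npy gap 0.69
w12.npy gap 0.97
w13.npy gap 1.14
w14.npy gap 1.13
```

```bash
python3 - <<'E'
from plant import *
print(close_job())
E
```

```text
the job is handed in; nothing more can be done
None
```

The 236 mm grey rail is fitted in the two topmost slots and pressed home at both ends. I released it and handed the job in at about 45 s of the 72 s allowed.

**How it went**
- **Picking the rail:** By measurement I chose the longer of the two grey rails. I gripped it across its thickness at mid-length.
- **Finding the height:** I touched the rail lightly on the upright tops (about 9 N). That put the uprights about 8.4 mm above their lowest setting, close to the 9 mm found by sight.
- **Going in:** The wrist camera showed hook 1 within 0.4 mm of the middle of its slot sideways. Both ends went in with no more than about 2 N.
- **Pressing down:** I pressed in 1 mm steps past the springs to a dead stop, using about 17 N at most. I then let go.

**Last checks**
- **Home:** With the fingers closed I pressed near each end in turn, with at least 14.5 N at end 1 and 21 N at end 2. Both stopped dead at the same height, 224.0 and 223.9 mm. That matches the home height expected from the touch (224.3 mm), so the rail is home and level to about 0.1 mm.
- **Flat against the uprights:** From above, about 1 mm shows between the top of the plate and the upright at both ends. That equals the hooks' own play (4 mm behind the plate, 3 mm sheet). A gentle 7 N nudge towards the rack did not change it at end 1, so I left it; I did not look at end 2 again after the nudge.
- **Rest of the bench:** In the top view just before the nudge, the short rail and the other loose things were where they had been. I did not take another top view after that. The gripper was clear above the rack when I handed in.

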